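Dry a washed regulator cover on the drying rail

ROBOT

A 7-joint arm with a two-finger parallel gripper is mounted at the origin on the work surface. World frame = base frame: x ahead of the robot, y to its left, z up, the work surface at z = 0. Lengths are in mm, angles in rad, forces in N, time in s.
With the tool pointing down it reaches from about 400 to 900 mm from the base axis. Payload 5.5 kg.
Tool frame: the origin (TCP) lies between the finger pads; the fingertips stand 11 mm ahead of it and the grasp point (between the pads) lies 8 mm behind it (ctrl.nose_length is the distance from the TCP to the fingertips, in mm); z points along the fingers, y is the line along which they close (so a half turn about z gives the same grasp; the last joint's range is limited). The gripper opens to 85 mm and grips with 20 to 120 N. Pads are 22 mm wide; open, the fingers measure 114 mm over their backs; the gripper's body (76 mm by 85 mm) begins 54 mm behind the grasp point. The pads swing forward as they close: fully open they stand 13 mm farther back than shut.
Start: joints at [1.507, 0.501, -0.427, 1.55, 0.221, 1.138, -0.21], TCP at [208.692, -615.587, 242.31] pointing down, gripper open.
Joint ranges: [-2.88, 2.88], [-0.31, 2.03], [-1.54, 1.56], [0.2, 2.42], [-1.41, 4.55], [0.19, 2.02], [-2.57, 2.57]. Speed limits (rad/s): [2.57, 2.57, 3.14, 3.14, 3.14, 3.14, 3.14].

INTERFACE

Orientations are given as [roll, pitch, yaw] about the fixed x, y, z axes, in that order (R = Rz(yaw) Ry(pitch) Rx(roll)).
In Python, from station import get_state, capture, ctrl, spotter gives the robot as it stands.
- The arm moves only by the tool drive_tool, never from a script. Its argument "steps" is a list of rows, each a list of 2 entries, a list of its own where there are three numbers: the shift along the world's x, y, z normalised to -1 to 1, where 1 is 1 m, then the turn, a rotation vector about the world's x, y, z normalised to -1 to 1, where 1 is 90 degrees. A call has 1 to 20 rows; each row is the pose to reach, as a shift and turn from the pose commanded when the call began; what a row does not reach only later rows make up. A row lasts 1/8 s, in which the tool goes at most 62.5 mm and 10.7 degrees, less where a joint would pass 70% of its speed; a pose out of reach is approached as far as the arm can. A call with a number of a shift or a turn outside -1 to 1 is refused whole. A call with a gripper value outside its range is refused whole. "jaw" is the opening, from 0 (shut) to 1 (fully open), set as the call begins (left out, the last holds). The fingers move at their own pace and stop on an object; "grip_force" is the grip in N (left out, the last holds). Time passes only in rows, so rows that repeat a pose let the fingers close. It gives the time, the measured TCP pose, the force, the opening and the grip force at its end, in the units of the state.
- get_state(): the state, without advancing time (a new reading comes with each control period).
- capture(name): name is "scene" or "side" or "wrist"; returns a dict with "color" (420x560x3 uint8, red, green, blue), "intrinsics" (3x3 intrinsics, pixels), "origin" and "attitude" of the camera in the world. Camera axes: x right, y up, looking along -z (the intrinsics and any distortion apply to the point x, -y, -z); pixel columns grow to the right and rows downward; lengths in mm; the calibration is good to about 2 mm. The wrist camera is an equidistant fisheye: a pixel r from the principal point sees the ray r / f radians off the axis. A picture is of the moment at which its call begins. There is no depth.
- ctrl.hand_in(): hands the job in; it is judged then, once.
Trained networks look in the newest picture that a camera, given by its name, has taken for a name from the list of things; names that differ only in an ending like _2 or _b are one class to them, and where a whole thing is asked for, a point or a joint stands for the part that bears it (a point fixed in the world has none). Each returns a list of dicts, best first, with "confidence" (0 to 1); they miss things now and then, are a little off and sometimes report something else, mostly with a low value. They report only what shows in the picture. A call takes as long as a camera call. They do not tell look-alikes from the thing itself.
- spotter.boxes_of(camera, label): "box" ([centre column, centre row, width, height] in pixels, round what is visible of it).
The state is a dict: "t": time; "joints": joint angles; "dq": joint speeds; "joint_torque": joint torques, N m; "position": TCP position; "tcp_rot": TCP orientation; "contact_force": force on the tool from outside, world axes, zero at the start; "wrist_torque": the same for the moment, N m; "grip_width": finger opening in mm; "grip_force": force on a finger pad.
Only numpy, scipy, OpenCV 4.12 (cv2) and the standard library are available. Lean on these libraries where they do the work, as an engineer would, in place of code of your own. Each camera call takes 0.05 s, during which the arm holds its last target. There are 200 camera calls.

TASK

Slide the gate of the parts well fully open, lift out the chrome cover and lay it front side up on the sloping face of the drip block to drain, its lower end against the lip, and let go of it. Now take it again by its upper end, the part that juts out above the block, and stand it on the narrow ledge of the drying rail in the gap between the two covers already there: on end, leaning back against the rail, front side outward, set down without dropping it and touching neither neighbour. Then turn the dial on the warm-air dryer until its white pointer is at the long thick mark; leave the gate open and everything else where it lies.

Things in the scene. Friction and masses are not known exactly. Their poses are not given: they have to be found in the camera images.
- well: parts well, a fixed white tray 172 (x) x 364 (y) mm; origin at its middle on the bench, z up. Walls 32 mm high, 7 mm thick; a wall across its middle (along x) makes two bays, each 158 (x) x 171 (y) mm inside, floor 4 mm above the bench. The chrome cover lies in the bay at +y, which the closed gate covers; the open gate covers the bay at -y.
- gate (a joint): slide of the low flat gate on the well, m: 0 = closed, 0.175 = fully open (its stop); starts within 20 mm of closed. It runs towards the well's -y with about 2 N of friction and stays where it is left. Its flat top is 40 mm above the bench.
- gate_grip (a point): in the upright bar handle in the middle of the gate, 60 mm above the bench; moves with the gate, axes as the well's. The bar is 70 mm long (x), 12 mm thick (y) and reaches from 40 to 66 mm above the bench.
- cover: the chrome second-stage front cover to be dried: rounded oblong plate 90 (x) x 62 (y) x 14 (z) mm, 0.12 kg, with a raised middle (42 x 46, 4 mm high) and a low round button on its front. Origin: centre of its flat back; z points out of the front. Starts on its back on the floor of the gated bay, length roughly along the well's x. Either end may later be the lower one.
- drip_foot (a point): on the drip block (grey, fixed, face 58 mm wide): middle of the line where its sloping face meets the lip at its foot, 20 mm above the bench. x level, pointing downhill (towards the robot), y level along the lip, z up. The face rises towards -x at 50 degrees to the bench, 55 mm long; the lip stands 8 mm out of the face. A cover against the lip juts 35 mm beyond the face's top, free on both sides.
- drip_block: the drip block; origin on the bench straight under drip_foot, same axes.
- rail_foot (a point): on the drying rail (bare folded metal, fixed, 310 mm long): middle of the line where its leaning back meets the level ledge, 60 mm above the bench. x level, out of its open front (to the robot), y level along the rail, z up. The ledge is 24 mm deep (x) up to a lip 8 mm high. The back rises towards -x at 70 degrees to the ledge, 50 mm long; a cover on end stands 40 mm above it.
- rail: the drying rail; origin on the bench, 6 mm in front (+x) of rail_foot, same axes.
- left_cover: black cover of the same size and form, already on the rail at its -y side (the left one seen from the robot), leaning back with its front outward; origin at the centre of its back. Bystander.
- right_cover: chrome cover of the same size and form, already on the rail at its +y side, in the same way. Bystander. The gap between the two is 130 to 160 mm.
- dial (a joint): angle of the dryer's dial, rad: 0 = pointer at the first mark, growing clockwise seen from above, to 3.85. Twelve marks 0.35 apart; the fifth, at 1.40, is the long thick one. Starts between 0.05 and 0.85; stays where it is left (0.04 N m of friction).
- dial_grip (a point): on the dial's axis at the height to grip, 137 mm above the bench on top of the grey dryer; turns with the dial. The dial has an upright bar 57 mm long (x) and 14 mm thick (y), its top 7 mm above this point, the disc under it 23 mm below, the dryer's top 37 mm below. The white pointer line is on the half of the bar towards -x.
- case: turquoise second-stage case, an open cup 72 mm across and 46 mm high with short stubs. Bystander.
- grease_jar: white jar, 52 mm across, 55 mm high. Bystander.
- brush: white brush 200 mm long. Bystander.
- lever: bronze lever pivot, 75 mm, in the open bay of the well. Bystander.
- diaphragm: grey silicone diaphragm, disc of 64 mm, in the open bay of the well. Bystander.
Mind the look-alikes: they are no part of the job. What is shaped like the drip_block but blue or purple is not meant.

How it is judged (in metres and radians):
On the way, in this order (a step that is already met when the one before it is completed fails the run):
1. the gate is slid fully open (value of joint gate above 0.16 m), for 0.2 s.
2. the cover lies front up on the drip block's slope, let go and at rest (x of cover in the frame of drip_block between -0.042 and -0.018 m and y of cover in the frame of drip_block between -0.02 and 0.02 m and z of cover in the frame of drip_block between 0.045 and 0.068 m and angle between cover's own z axis and vertical between 0.75 and 1 rad and contact force between the fingers and cover below 0.05 N and linear speed of cover below 0.03 m/s), for 0.2 s.
3. the cover stands on the rail's ledge in the gap, leaning back, front outward, let go and at rest (x of cover in the frame of rail between -0.028 and -0.008 m and y of cover in the frame of rail between -0.075 and 0.075 m and z of cover in the frame of rail between 0.093 and 0.108 m and angle between cover's own z axis and vertical between 0.96 and 1.32 rad and angle between the y axis of cover and the y axis of rail, either way round below 0.25 rad and contact force between cover and left_cover below 0.05 N and contact force between cover and right_cover below 0.05 N and contact force between the fingers and cover below 0.05 N and linear speed of cover below 0.03 m/s), for 0.2 s.
4. the dial's pointer is at the long mark (value of joint dial between 1.28 and 1.52 rad), for 0.2 s.
At the end, for the whole second after the job is handed in: Gate within 15 mm of fully open. Cover on end on the rail's ledge within 75 mm of the rail's middle, in line with it to 14 degrees, leaning back 55 to 75 degrees from level, front outward, touching neither neighbour, let go, at rest. Dial within 0.12 rad of the long mark (1.40) (all of step 3 and all of step 4 and value of joint gate above 0.16 m).
It fails at once if the cover falls free (faster than 0.6 m/s out of the fingers) (linear speed of cover above 0.6 m/s and contact force between the fingers and cover below 0.02 N).
It fails at once if a cover already on the rail is moved more than 15 mm (distance of any of left_cover, right_cover from where it was at the start of the episode above 0.015 m).
It fails at once if another bystander is moved more than 30 mm (distance of any of case, grease_jar, brush, lever, diaphragm from where it was at the start of the episode above 0.03 m).
It also fails if it takes over 67 s, if anything falls off the work surface, if the arm or the gripper's body presses on something with over 40 N, if the wrist force passes 120 N, or if a joint passes its speed limit or range.

## Working session

There is one attempt and no reset: what is moved stays moved. The work goes in short steps, Python scripts to look and compute and a tool call to move; the robot and the scene stay as the last step left them, time stands still between calls to the robot, and variables do not carry over. Pictures are saved under pics/ and viewed, at most 10 in all, crops included, and the job is handed in when it is done.

Besides the shell and the picture viewer there is one more tool, called after "Call:" in YAML: its name, and indented under it one key for each argument. drive_tool: Moves the arm, as the interface text tells. Its arguments: {"type":"object","properties":{"steps":{"type":"array","items":{"type":"array"}},"jaw":{"type":"number"},"grip_force":{"type":"number"}},"required":["steps"]}

```bash
ls; mkdir -p pics; cat > h.py <<'E'
import numpy as np, cv2
from station import get_state, capture, ctrl, spotter
from scipy.spatial.transform import Rotation as R
def rot(a):
    a=np.array(a,float)
    return a if a.shape==(3,3) else R.from_euler('xyz',a).as_matrix()
def snap(n,f):
    c=capture(n); cv2.imwrite(f'pics/{f}.png',c['color'][:,:,::-1]); np.savez(f'pics/{f}.npz',K=c['intrinsics'],o=c['origin'],a=rot(c['attitude']),img=c['color'],w=(n=='wrist')); return c
def load(f): return np.load(f'pics/{f}.npz')
def ray(d,u,v):
    K=d['K']; x=(u-K[0,2])/K[0,0]; y=(v-K[1,2])/K[1,1]
    if d['w']:
        r=np.hypot(x,y); s=np.sin(r)/max(r,1e-9); p=np.array([x*s,y*s,np.cos(r)])
    else: p=np.array([x,y,1.])
    p=p*[1,-1,-1]; p=d['a']@p; return p/np.linalg.norm(p)
def proj(d,P):
    q=d['a'].T@(np.array(P,float)-d['o']); q=q*[1,-1,-1]; K=d['K']
    if d['w']:
        r=np.hypot(q[0],q[1]); t=np.arctan2(r,q[2]); x,y=q[:2]/max(r,1e-9)*t
    else: x,y=q[:2]/q[2]
    return np.array([K[0,0]*x+K[0,2],K[1,1]*y+K[1,2]])
def atz(d,u,v,z):
    r=ray(d,u,v); return d['o']+r*(z-d['o'][2])/r[2]
def tri(obs):
    A=np.zeros((3,3));b=np.zeros(3)
    for d,u,v in obs:
        r=ray(d,u,v); M=np.eye(3)-np.outer(r,r); A+=M; b+=M@d['o']
    p=np.linalg.solve(A,b); return p,[np.linalg.norm((np.eye(3)-np.outer(ray(d,u,v),ray(d,u,v)))@(p-d['o'])) for d,u,v in obs]
E
python3 - <<'E'
from h import *
s=get_state(); print({k:np.round(v,3) for k,v in s.items()})
for n in ('scene','side','wrist'):
    c=snap(n,n+'0'); print(n,c['intrinsics'],np.round(c['origin']),c['attitude'])
    for l in ('well','gate','gate_grip','cover','drip_block','rail','left_cover','right_cover','dial','case','grease_jar','brush','lever','diaphragm'):
        try: print(l,[(np.round(b['box']).astype(int).tolist(),round(b['confidence'],2)) for b in spotter.boxes_of(n,l)][:3])
        except Exception as e: print(l,e)
E
```

```text
pics
{'t': np.float64(0.0), 'joints': array([ 1.507,  0.502, -0.427,  1.551,  0.221,  1.138, -0.21 ]), 'dq': array([-0.002, -0.001, -0.001, -0.001, -0.   ,  0.001, -0.   ]), 'joint_torque': array([ 0.0000e+00, -5.6952e+01, -5.8160e+00, -2.8094e+01,  1.1000e-02,
        1.2000e-02,  0.0000e+00]), 'position': array([ 208.429, -614.986,  241.275]), 'tcp_rot': array([-3.14 , -0.   ,  0.327]), 'contact_force': array([-0.718,  0.014, -0.061]), 'wrist_torque': array([0.026, 0.   , 0.038]), 'grip_force': np.float64(0.0), 'grip_width': np.float64(85.324)}
scene [[414.05441821   0.         281.9531416 ]
 [  0.         414.05441821 205.55329347]
 [  0.           0.           1.        ]] [1369.  -41.  780.] [0.89671984 0.01444161 1.51409748]
well [([176, 231, 150, 58], 0.62)]
gate [([208, 226, 67, 44], 0.65), ([288, 233, 24, 17], 0.62)]
gate_grip [([208, 226, 68, 46], 0.94)]
cover []
drip_block [([275, 198, 30, 22], 0.93), ([286, 231, 23, 20], 0.91), ([327, 182, 25, 17], 0.8)]
rail [([378, 201, 119, 41], 0.88), ([208, 226, 68, 42], 0.73), ([178, 232, 150, 63], 0.48)]
left_cover [([165, 229, 9, 
[... 776 characters left out ...]
er [([197, 125, 16, 37], 0.89), ([328, 373, 46, 26], 0.49)]
right_cover [([222, 169, 23, 42], 0.81)]
dial [([277, 119, 21, 25], 0.68)]
case [([333, 199, 50, 33], 0.88), ([312, 307, 119, 104], 0.64)]
grease_jar [([370, 236, 28, 28], 0.59)]
brush [([431, 324, 86, 54], 0.74)]
lever [([328, 374, 42, 28], 0.71)]
diaphragm [([365, 401, 41, 38], 0.83)]
wrist [[325.1922621    0.         280.10338295]
 [  0.         325.1922621  206.59668664]
 [  0.           0.           1.        ]] [ 287. -589.  375.] [-3.30972185e-01  5.17432750e-05 -1.24481000e+00]
well []
gate []
gate_grip []
cover []
drip_block []
rail []
left_cover []
right_cover []
dial []
case []
grease_jar []
brush []
lever []
diaphragm []
```

```bash
python3 - <<'E'
import cv2
a=cv2.imread('pics/scene0.png')[140:330,90:490]; a=cv2.resize(a,None,fx=2,fy=2,interpolation=cv2.INTER_CUBIC); cv2.imwrite('pics/a.png',a)
a=cv2.imread('pics/side0.png')[60:420,130:490]; a=cv2.resize(a,(600,600),interpolation=cv2.INTER_CUBIC); cv2.imwrite('pics/b.png',a)
E
```

```text
(no output)
```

View pics/a.png

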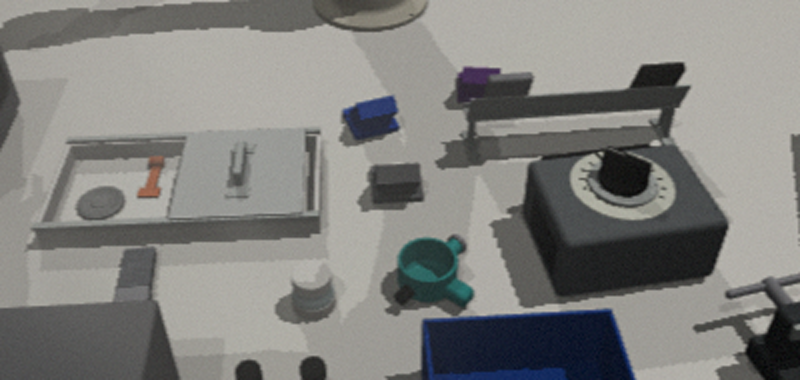

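View pics/b.png

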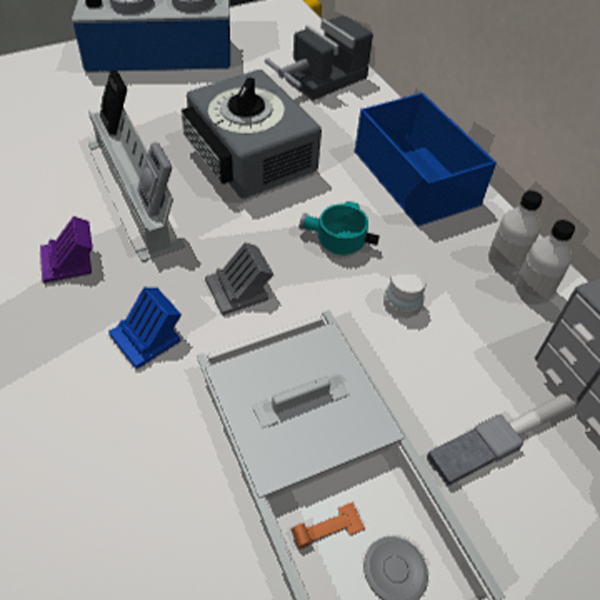

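```bash
python3 - <<'E'
from h import *
S=load('scene0');D=load('side0')
sc=lambda u,v:(S,90+u/2,140+v/2); sd=lambda u,v:(D,130+u*.6,60+v*.6)
P=dict(bar=((238,160),(301,395)),gateTL=((185,132),(200+8,360)),dial=((627,165),(247,95)),drip=((398,182),(240,278)),case=((428,262),(343,225)),jar=((312,285),(405,290)),blackc=((660,75),(113,102)),chromec=((510,85),(157,175)),blue=((372,118),(147,325)),diaph=((100,203),(396,568)))
for k,(a,b) in P.items():
    p,e=tri([sc(*a),sd(*b)]); print(k,np.round(p),np.round(e,1))
print('robot frame wrist cam rel', load('wrist0')['o'], get_state()['position'], load('wrist0')['a'])
E
```

```text
bar [ 512. -200.   56.] [0.2 0.2]
gateTL [ 450. -217.  113.] [67.6 67.6]
dial [644. 279. 130.] [1.6 1.6]
drip [525.  17.  16.] [2.3 2.3]
case [696.  39.  37.] [0.9 0.9]
jar [ 717. -100.   32.] [0. 0.]
blackc [445. 383. 111.] [7. 7.]
chromec [457. 171. 116.] [5. 5.]
blue [381. -12.  19.] [2.9 2.9]
diaph [ 530. -390.    7.] [1. 1.]
robot frame wrist cam rel [ 286.85813031 -588.96189373  374.95458949] [ 208.70614322 -615.58601421  242.30606781] [[ 3.20243326e-01  8.95915081e-01  3.07864223e-01]
 [-9.47335321e-01  3.02878646e-01  1.04020747e-01]
 [-5.17432750e-05 -3.24962603e-01  9.45726866e-01]]
```

Call:
drive_tool:
  steps:
    - [[0.29, 0.47, 0.1], [0, 0, -0.208]]
    - [[0.29, 0.47, 0.1], [0, 0, -0.208]]
    - [[0.29, 0.47, 0.1], [0, 0, -0.208]]
    - [[0.29, 0.47, 0.1], [0, 0, -0.208]]
    - [[0.29, 0.47, 0.1], [0, 0, -0.208]]
    - [[0.29, 0.47, 0.1], [0, 0, -0.208]]
    - [[0.29, 0.47, 0.1], [0, 0, -0.208]]
    - [[0.29, 0.47, 0.1], [0, 0, -0.208]]
    - [[0.29, 0.47, 0.1], [0, 0, -0.208]]
    - [[0.29, 0.47, 0.1], [0, 0, -0.208]]
    - [[0.29, 0.47, 0.1], [0, 0, -0.208]]
    - [[0.29, 0.47, 0.1], [0, 0, -0.208]]
  jaw: 1

```text
t: 3.75
position: [497.8, -147.4, 341.8]
tcp_rot: [3.141, 0.001, -0.003]
contact_force: [0.4, -0.8, -0.4]
grip_width: 85.3
grip_force: 0.0
```

```bash
python3 - <<'E'
from h import *
snap('wrist','w1'); print(get_state()['tcp_rot'],get_state()['t'])
E
```

```text
[ 3.14125497e+00  9.63389766e-04 -2.99432273e-03] 3.8
```

Call:
drive_tool:
  steps:
    - [[-0.03, 0.32, 0], [0, 0, 0]]
    - [[-0.03, 0.32, 0], [0, 0, 0]]
    - [[-0.03, 0.32, 0], [0, 0, 0]]
    - [[-0.03, 0.32, 0], [0, 0, 0]]
    - [[-0.03, 0.32, 0], [0, 0, 0]]
    - [[-0.03, 0.32, 0], [0, 0, 0]]
    - [[-0.03, 0.32, 0], [0, 0, 0]]

```text
t: 4.68
position: [468.7, 173.8, 342.1]
tcp_rot: [3.141, 0.0, 0.0]
contact_force: [0.1, -0.7, -0.1]
grip_width: 85.4
grip_force: 0.0
```

```bash
python3 - <<'E'
from h import *
snap('wrist','w2'); print(get_state()['tcp_rot'],get_state()['position'],get_state()['t'])
a=load('w1')['img'];b=load('w2')['img']
cv2.imwrite('pics/c.png',np.hstack([a[:,::],b])[:, :,::-1]) if 0 else None
cv2.imwrite('pics/c1.png',cv2.resize(a[:,:,::-1],(800,600),interpolation=2)); cv2.imwrite('pics/c2.png',cv2.resize(b[:,:,::-1],(800,600),interpolation=2))
E
```

```text
[ 3.14059142e+00  5.28670307e-04 -2.06653366e-03] [469.11227106 172.5432027  341.95586414] 4.725
```

View pics/c1.png

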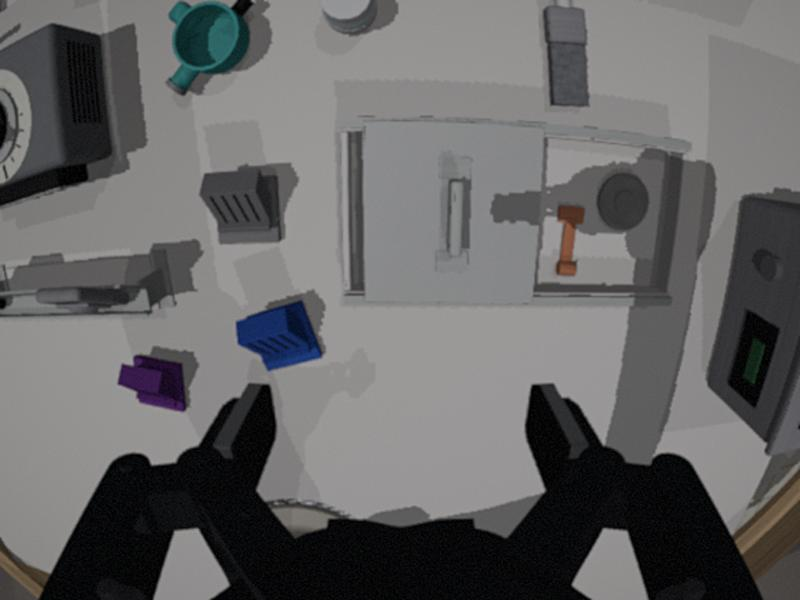

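View pics/c2.png

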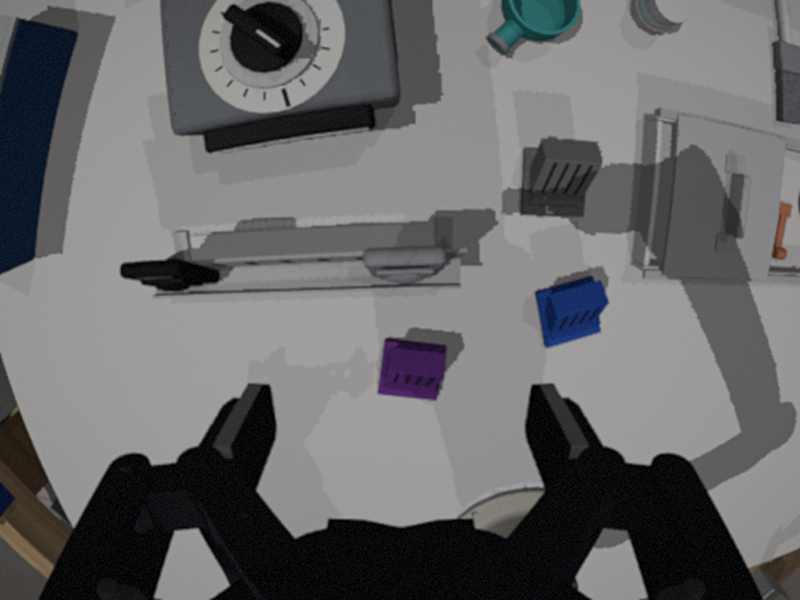

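```bash
python3 - <<'E'
from h import *
A=load('w1');B=load('w2');S=load('scene0');D=load('side0')
k=.7
a=lambda u,v:(A,k*u,k*v); b=lambda u,v:(B,k*u,k*v)
def pr(n,o): p,e=tri(o); print(n,np.round(p,1),np.round(e,1))
pr('bar',[a(456,217),b(739,205)])
pr('bar4',[a(456,217),b(739,205),(S,90+119,140+80),(D,130+301*.6,60+395*.6)])
pr('bartop end',[a(457,180),b(743,175)]); pr('barbot end',[a(455,255),b(733,236)])
pr('gate corner near -y +x',[a(545,125),b(785,135)])
pr('dial',[b(268,37),(S,90+627/2,140+165/2),(D,130+247*.6,60+95*.6)])
# drip: guess corners top-left,right of ridge; lip
for n,p,q in [('ridgeL',(203,177),(560,139)),('ridgeR',(262,170),(601,143)),]: pr(n,[a(*p),b(*q)])
for n,p in (('well TL',(342,130)),('well BL',(342,300)),('well TR',(690,145)),('well BR',(670,302))): print(n,np.round(atz(A,p[0]*k,p[1]*k,32)))
for n,p in (('railtopL',(183,262)),('railtopR',(465,250)),('lipL',(155,293)),('lipR',(460,283))): print(n,np.round(atz(B,p[0]*k,p[1]*k,60)),np.round(atz(B,p[0]*k,p[1]*k,107)))
# crops
c1=cv2.resize(A['img'][105:185,130:210],(400,400),interpolation=2);c2=cv2.resize(B['img'][80:160,355:435],(400,400),interpolation=2)
cv2.imwrite('pics/d.png',np.hstack([c1,c2])[:,:,::-1])
E
```

```text
bar [ 511.4 -198.8   55.3] [0.1 0.1]
bar4 [ 511.5 -199.1   55.8] [0.3 0.5 0.8 0.2]
bartop end [ 545.4 -198.9   56.7] [0.1 0.1]
barbot end [ 475.  -199.2   51.6] [0.5 0.5]
gate corner near -y +x [ 601.3 -285.4   37.8] [1.2 1.2]
dial [640.4 276.5 128.5] [6.1 4.5 3.2]
ridgeL [557.5  32.   72. ] [1.2 1.2]
ridgeR [558.2 -19.   48.8] [0.5 0.5]
well TL [592. -94.  32.]
well BL [423. -88.  32.]
well TR [ 597. -458.   32.]
well BR [ 418. -456.   32.]
railtopL [444. 389.  60.] [456. 365. 107.]
railtopR [453. 114.  60.] [464. 120. 107.]
lipL [411. 429.  60.] [427. 400. 107.]
lipR [421. 117.  60.] [436. 124. 107.]
```

View pics/d.png

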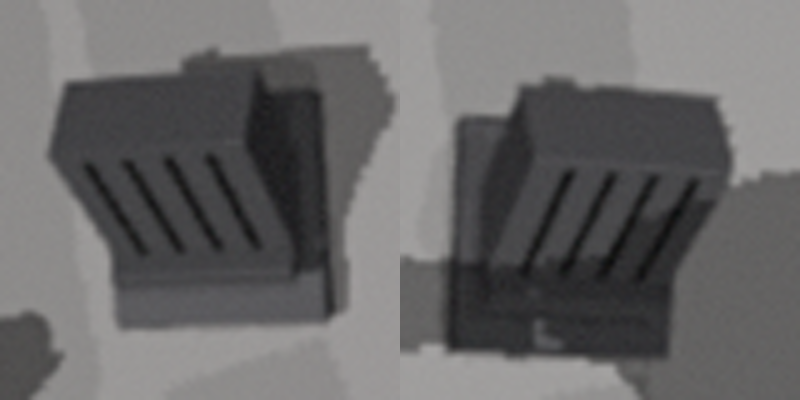

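```bash
cat > fit.py <<'E'
from h import *
from scipy.optimize import least_squares
def pose(q): 
    c,s=np.cos(q[2]),np.sin(q[2]); return np.array([[c,-s,0],[s,c,0],[0,0,1.]]),np.array([q[0],q[1],q[3] if len(q)>3 else 0])
def fit(obs,q0):
    def f(q):
        Rm,t=pose(q); return np.concatenate([proj(d,Rm@np.array(m)+t)-uv for d,uv,m in obs])
    r=least_squares(f,q0,loss='soft_l1'); return r.x,r.fun.reshape(-1,2)
E
python3 - <<'E'
from fit import *
A=load('w1');B=load('w2')
M=dict(rL=(-35.35,-29,62.1),rR=(-35.35,29,62.1),fL=(0,-29,20),fR=(0,29,20))
a=dict(rL=(50,158),rR=(245,148),fL=(112,278),fR=(293,272)); b=dict(rL=(115,172),rR=(327,172),fL=(88,268),fR=(270,275))
obs=[(A,np.array(v)/5+[130,105],M[k]) for k,v in a.items()]+[(B,np.array(v)/5+[355,80],M[k]) for k,v in b.items()]
for q0 in ([520,17,3.14],[520,17,3.14,0.]):
    q,r=fit(obs,q0); print(np.round(q,3)); print(np.round(r,1).tolist())
# rail + dial crop
c=B['img'][150:215,80:340]; c=cv2.resize(c,None,fx=3,fy=3,interpolation=2)
e=cv2.resize(B['img'][0:110,110:290],None,fx=3,fy=3,interpolation=2)
o=np.zeros((c.shape[0]+e.shape[0],780,3),np.uint8); o[:c.shape[0]]=c; o[c.shape[0]:,:e.shape[1]]=e
cv2.imwrite('pics/e.png',o[:,:,::-1])
E
```

```text
[502.423  13.174   3.174]
[[-1.5, 1.5], [-0.9, -0.3], [0.2, -2.9], [0.5, -4.4], [2.8, -1.1], [0.7, 0.4], [-0.9, 2.6], [-0.2, 1.8]]
[502.344  13.223   3.173  -1.718]
[[-1.0, 1.4], [-0.5, -0.4], [0.6, -3.1], [0.8, -4.5], [2.4, -1.1], [0.2, 0.4], [-1.2, 2.5], [-0.7, 1.7]]
```

View pics/e.png

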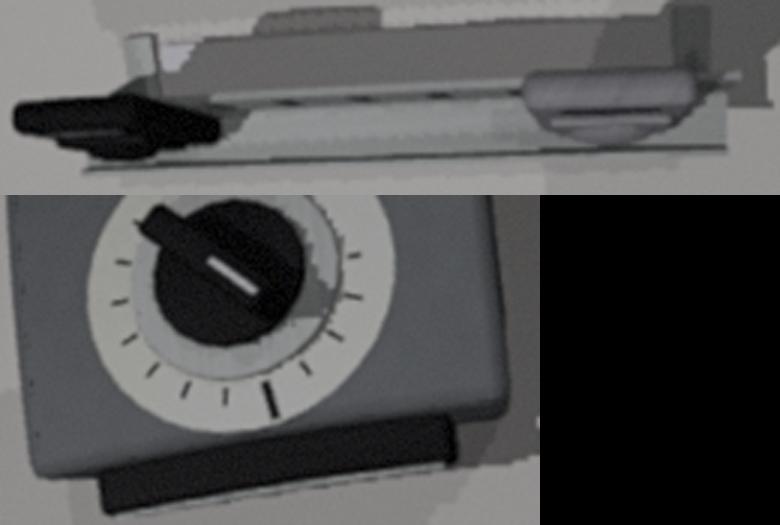

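Call:
drive_tool:
  steps:
    - [[0.043, -0.373, -0.2], [0, 0, 0]]
    - [[0.043, -0.373, -0.2], [0, 0, 0]]
    - [[0.043, -0.373, -0.2], [0, 0, 0]]
    - [[0.043, -0.373, -0.2], [0, 0, 0]]
    - [[0.043, -0.373, -0.2], [0, 0, 0]]
    - [[0.043, -0.373, -0.2], [0, 0, 0]]
    - [[0.043, -0.373, -0.2], [0, 0, 0]]
    - [[0.043, -0.373, -0.2], [0, 0, 0]]
    - [[0.043, -0.373, -0.25], [0, 0, 0]]
    - [[0.043, -0.373, -0.27], [0, 0, 0]]
    - [[0.043, -0.373, -0.28], [0, 0, 0]]
    - [[0.043, -0.373, -0.286], [0, 0, 0]]
    - [[0.043, -0.373, -0.286], [0, 0, 0]]

```text
t: 6.35
position: [512.2, -198.6, 56.9]
tcp_rot: [3.141, -0.001, 0.0]
contact_force: [0.9, 0.7, 0.6]
grip_width: 85.3
grip_force: 0.0
```

Call:
drive_tool:
  steps:
    - [[0, 0, 0], [0, 0, 0]]
    - [[0, 0, 0], [0, 0, 0]]
    - [[0, 0, 0], [0, 0, 0]]
    - [[0, 0, 0], [0, 0, 0]]
    - [[0, 0, 0], [0, 0, 0]]
    - [[0, 0, 0], [0, 0, 0]]
  jaw: 0
  grip_force: 40

```text
t: 7.1
position: [511.8, -198.5, 56.6]
tcp_rot: [-3.142, -0.0, -0.0]
contact_force: [-1.7, 0.8, 4.6]
grip_width: 11.0
grip_force: 40.0
```

Call:
drive_tool:
  steps:
    - [[0, -0.02, 0], [0, 0, 0]]
    - [[0, -0.04, 0], [0, 0, 0]]
    - [[0, -0.06, 0], [0, 0, 0]]
    - [[0, -0.08, 0], [0, 0, 0]]
    - [[0, -0.1, 0], [0, 0, 0]]
    - [[0, -0.12, 0], [0, 0, 0]]
    - [[0, -0.14, 0], [0, 0, 0]]
    - [[0, -0.15, 0], [0, 0, 0]]
    - [[0, -0.156, 0], [0, 0, 0]]
    - [[0, -0.16, 0], [0, 0, 0]]
    - [[0, -0.16, 0], [0, 0, 0]]

```text
t: 8.48
position: [510.2, -358.3, 56.6]
tcp_rot: [-3.141, 0.003, -0.001]
contact_force: [-5.6, 3.0, 9.5]
grip_width: 11.3
grip_force: 40.7
```

Call:
drive_tool:
  steps:
    - [[0, -0.002, 0], [0, 0, 0]]
    - [[0, -0.004, 0], [0, 0, 0]]
    - [[0, -0.005, 0], [0, 0, 0]]
    - [[0, -0.005, 0], [0, 0, 0]]

```text
t: 8.98
position: [510.2, -358.4, 56.5]
tcp_rot: [-3.135, 0.005, 0.002]
contact_force: [-8.6, 13.0, 16.3]
grip_width: 10.9
grip_force: 42.1
```

Call:
drive_tool:
  steps:
    - [[0, 0.005, 0], [0, 0, 0]]
    - [[0, 0.005, 0], [0, 0, 0]]
    - [[0, 0.005, 0], [0, 0, 0]]
    - [[0, 0.005, 0.04], [0, 0, 0]]
    - [[-0.02, 0.06, 0.1], [0, 0, 0]]
    - [[-0.05, 0.19, 0.15], [0, 0, 0]]
    - [[-0.05, 0.19, 0.15], [0, 0, 0]]
    - [[-0.05, 0.19, 0.15], [0, 0, 0]]
    - [[-0.05, 0.19, 0.15], [0, 0, 0]]
  jaw: 1

```text
t: 10.1
position: [462.4, -171.5, 207.9]
tcp_rot: [3.14, -0.002, 0.005]
contact_force: [-0.2, -0.3, -0.5]
grip_width: 85.3
grip_force: 0.0
```

```bash
python3 - <<'E'
from h import *
snap('wrist','w3'); print(get_state()['position'],[b for b in spotter.boxes_of('wrist','cover')][:3])
E
```

```text
[ 462.20353174 -173.48168432  207.16983253] [{'box': [283.4, 137.5, 70.9, 96.8], 'confidence': 0.8}]
```

Call:
drive_tool:
  steps:
    - [[0.02, 0.1, 0.03], [0, 0, 0]]
    - [[0.02, 0.12, 0.03], [0, 0, 0]]
    - [[0.02, 0.12, 0.03], [0, 0, 0]]
    - [[0.02, 0.12, 0.03], [0, 0, 0]]

```text
t: 10.7
position: [481.8, -55.2, 235.6]
tcp_rot: [3.141, 0.001, -0.001]
contact_force: [-0.1, -0.3, 0.0]
grip_width: 85.4
grip_force: 0.0
```

```bash
python3 - <<'E'
from h import *
snap('wrist','w4'); print(get_state()['position'],[b for b in spotter.boxes_of('wrist','cover')][:3],spotter.boxes_of('wrist','drip_block')[:3])
a=load('w3')['img'][:,:];b=load('w4')['img']
A=load('w3');B=load('w4')
# crops centred on cover in w3, drip+cover in w4
u=proj(A,(511,-185,15)).astype(int); v=proj(B,(511,-185,15)).astype(int); w=proj(B,(515,13,40)).astype(int); print(u,v,w)
def cr(d,c,h,W,H):
    x0=int(np.clip(c[0]-h[0],0,560-2*h[0]));y0=int(np.clip(c[1]-h[1],0,420-2*h[1])); print(x0,y0,W/(2*h[0])); return cv2.resize(d['img'][y0:y0+2*h[1],x0:x0+2*h[0]],(W,H),interpolation=2)
o=np.vstack([np.hstack([cr(A,u,(80,60),400,300),cr(B,v,(80,60),400,300)]),np.hstack([cr(B,w,(80,60),400,300),cr(A,proj(A,(515,13,40)).astype(int),(80,60),400,300)])])
cv2.imwrite('pics/f.png',o[:,:,::-1])
E
```

```text
[481.48917714 -55.79913906 235.4760675 ] [{'box': [386.0, 153.7, 64.2, 91.0], 'confidence': 0.87}] [{'box': [245.9, 257.8, 73.9, 59.4], 'confidence': 0.97}, {'box': [124.0, 292.2, 61.9, 45.3], 'confidence': 0.92}, {'box': [217.8, 142.4, 71.6, 73.3], 'confidence': 0.68}]
[293 133] [393 149] [213 148]
213 73 2.5
313 89 2.5
133 88 2.5
19 78 2.5
```

View pics/f.png

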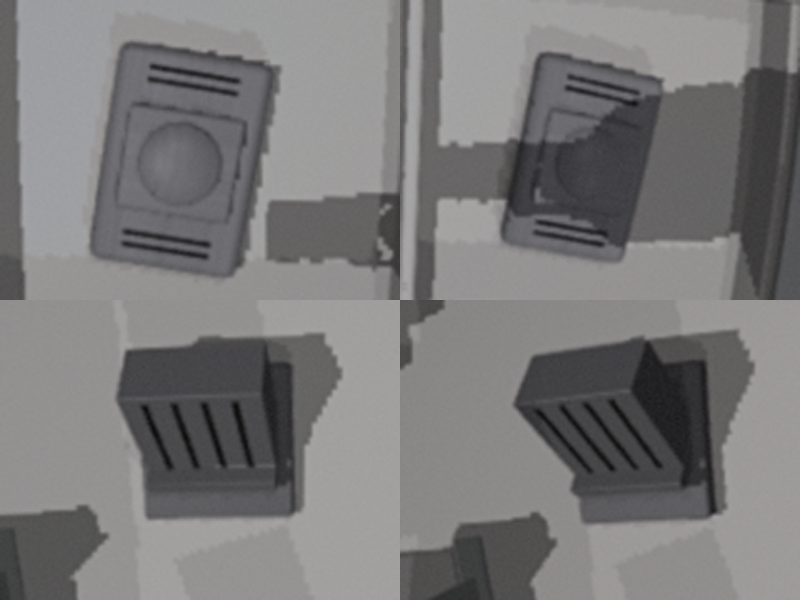

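```bash
python3 - <<'E'
from fit import *
A=load('w1');B=load('w2');C=load('w3');E=load('w4')
M=dict(rL=(-35.35,-29,62.1),rR=(-35.35,29,62.1),fL=(0,-29,20),fR=(0,29,20))
a=dict(rL=(50,158),rR=(245,148),fL=(102,252),fR=(283,245)); b=dict(rL=(115,172),rR=(327,172))
e=dict(rL=(118,98),rR=(268,92),fL=(149,167),fR=(275,167)); c=dict(rL=(115,104),rR=(232,90),fL=(164,171),fR=(277,164))
obs=[(A,np.array(v)/5+[130,105],M[k]) for k,v in a.items()]+[(B,np.array(v)/5+[355,80],M[k]) for k,v in b.items()]
obs+=[(E,np.array(v)/2.5+[133,88],M[k]) for k,v in e.items()]+[(C,np.array(v)/2.5+[19,78],M[k]) for k,v in c.items()]
for q0 in ([520,17,3.14],[520,17,3.14,0.]):
    q,r=fit(obs,q0); print('drip',np.round(q,3)); print(np.round(r,1).tolist())
M=dict(TL=(-21,23,18),TR=(-21,-23,18),BL=(21,23,18),BR=(21,-23,18))  # cover x along -X world guess
M={'TL':(21,23,18),'TR':(21,-23,18),'BL':(-21,23,18),'BR':(-21,-23,18)}
c=dict(TL=(133,103),TR=(247,125),BL=(118,207),BR=(231,222))
obs=[(C,np.array(v)/2.5+[213,73],M[k]) for k,v in c.items()]+[(C,np.array((180,163))/2.5+[213,73],(0,0,20)),(E,np.array((190,163))/2.5+[313,89],(0,0,20)),(E,np.array((150,108))/2.5+[313,89],M['TL']),(E,np.array((132,200))/2.5+[313,89],M['BL'])]
for q0 in ([511,-185,0.],[511,-185,0.,4.]):
    q,r=fit(obs,q0); print('cover',np.round(q,3)); print(np.round(r,1).tolist())
# plate outline check
Rm,t=pose([*q[:3],4]); 
for p in ((45,31),(45,-31),(-45,31),(-45,-31)): print(np.round((proj(C,Rm@np.array([*p,12])+t)-[213,73])*2.5))
# well
E
```

```text
drip [504.612  13.845   3.127]
[[-1.0, -1.1], [-0.2, -1.0], [1.6, 0.0], [2.0, 0.5], [3.6, -3.8], [1.4, -0.1], [-1.4, -0.1], [-2.5, 0.8], [-1.1, 0.3], [0.1, -0.1], [-1.2, -0.4], [-0.3, 0.2], [3.4, 0.6], [2.4, 1.1]]
drip [504.351  14.583   3.129  -2.51 ]
[[-0.8, -1.1], [-0.2, -1.0], [1.8, -0.0], [2.0, 0.3], [2.5, -3.7], [0.1, -0.1], [-1.4, -0.0], [-3.0, 0.8], [-1.1, 0.2], [-0.3, -0.3], [-0.3, -0.3], [0.3, 0.3], [4.0, 0.5], [2.8, 0.9]]
cover [ 5.06110e+02 -1.77524e+02 -1.45000e-01]
[[-0.3, 0.1], [0.3, -1.6], [-0.2, -0.2], [-0.3, 0.5], [0.8, 0.5], [-0.1, 0.3], [-0.0, 0.0], [-0.1, -0.3]]
cover [ 5.06062e+02 -1.77564e+02 -1.45000e-01 -3.43000e-01]
[[-0.3, 0.2], [0.3, -1.6], [-0.1, -0.2], [-0.3, 0.5], [0.9, 0.5], [-0.2, 0.2], [-0.1, 0.0], [-0.1, -0.3]]
[121.  41.]
[277.  65.]
[ 91. 260.]
[239. 282.]
```

Call:
drive_tool:
  steps:
    - [[0.062, 0.068, -0.05], [0, -0.556, 0]]
    - [[0.062, 0.068, -0.05], [0, -0.556, 0]]
    - [[0.062, 0.068, -0.05], [0, -0.556, 0]]
    - [[0.062, 0.068, -0.05], [0, -0.556, 0]]
    - [[0.062, 0.068, -0.086], [0, -0.556, 0]]
    - [[0.062, 0.068, -0.086], [0, -0.556, 0]]
    - [[0.062, 0.068, -0.086], [0, -0.556, 0]]

```text
t: 11.72
position: [519.6, -5.3, 200.3]
tcp_rot: [3.099, -0.585, 0.043]
contact_force: [-0.0, -0.5, 0.1]
grip_width: 85.5
grip_force: 0.0
```

```bash
python3 - <<'E'
from h import *
s=get_state();print(s['position'],s['tcp_rot'],s['joints'])
E
```

```text
[519.58906513  -5.32067291 200.32004635] [ 3.09906689 -0.58451069  0.04344896] [ 0.91647682  0.12678378 -1.03163698  2.3720351   0.9810931   0.20587404
 -2.53852128]
```

Call:
drive_tool:
  steps:
    - [[-0.013, -0.195, 0.03], [0, 0.556, 0]]
    - [[-0.013, -0.195, 0.03], [0, 0.556, 0]]
    - [[-0.013, -0.195, 0.03], [0, 0.556, 0]]
    - [[-0.013, -0.195, 0.03], [0, 0.556, 0]]
    - [[-0.013, -0.195, 0.0], [0, 0.556, 0]]
    - [[-0.013, -0.195, 0], [0, 0.556, 0]]
    - [[-0.013, -0.195, 0], [0, 0.556, 0]]
  jaw: 0.82

```text
t: 12.6
position: [507.8, -202.4, 197.6]
tcp_rot: [3.135, 0.29, 0.033]
contact_force: [-0.4, -0.9, -0.4]
grip_width: 70.1
grip_force: 0.0
```

```bash
python3 - <<'E'
from h import *
s=get_state();print(s['position'],s['tcp_rot'],s['joints'],s['t'])
c=R.from_matrix(rot(s['tcp_rot']))
t=R.from_euler('z',-0.145)*R.from_euler('y',27,degrees=True)*R.from_euler('x',np.pi)
print('turn',(t*c.inv()).as_rotvec()/(np.pi/2))
E
```

```text
[ 507.78334959 -202.36273419  197.57410319] [3.13522765 0.29039386 0.03292453] [ 0.88400828  0.67743081 -0.89630002  1.62441766  0.54327408  1.41237681
 -1.68891462] 12.6
turn [ 0.01022303  0.11489263 -0.11446886]
```

Call:
drive_tool:
  steps:
    - [[0.02, 0.022, -0.1], [0.0102, 0.1149, -0.1145]]
    - [[0.02, 0.022, -0.1], [0.0102, 0.1149, -0.1145]]
    - [[0.02, 0.022, -0.1], [0.0102, 0.1149, -0.1145]]
    - [[0.02, 0.022, -0.14], [0.0102, 0.1149, -0.1145]]
    - [[0.02, 0.022, -0.16], [0.0102, 0.1149, -0.1145]]
    - [[0.02, 0.022, -0.17], [0.0102, 0.1149, -0.1145]]
    - [[0.02, 0.022, -0.17], [0.0102, 0.1149, -0.1145]]

```text
t: 13.48
position: [527.1, -180.6, 31.9]
tcp_rot: [3.136, 0.467, -0.145]
contact_force: [-0.4, 0.3, 0.3]
grip_width: 70.1
grip_force: 0.0
```

```bash
python3 - <<'E'
from h import *
snap('wrist','w5'); D=load('w5'); s=get_state(); print(s['position'],s['tcp_rot'],s['contact_force'])
cv2.imwrite('pics/g.png',cv2.resize(D['img'],(700,525),interpolation=2)[:,:,::-1])
E
```

```text
[ 527.56158553 -180.47633246   32.1935844 ] [ 3.136578    0.46648538 -0.14518401] [-0.45171224  0.23797104  0.23643859]
```

View pics/g.png

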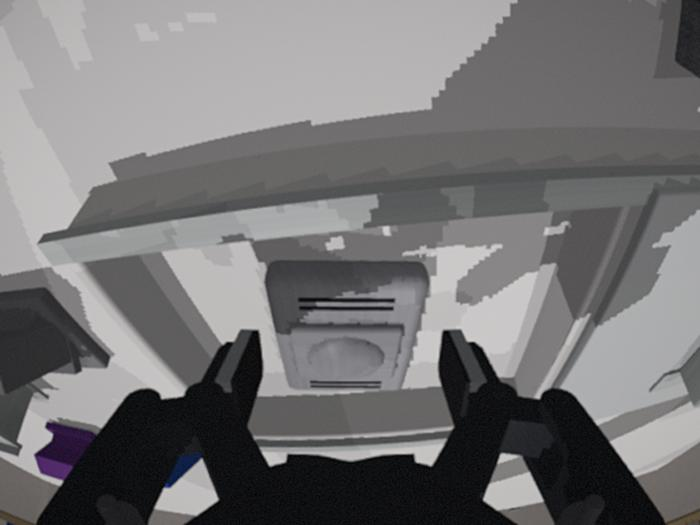

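Call:
drive_tool:
  steps:
    - [[0, 0, -0.005], [0, 0, 0]]
    - [[0, 0, -0.01], [0, 0, 0]]
    - [[0, 0, -0.014], [0, 0, 0]]
    - [[0, 0, -0.016], [0, 0, 0]]
    - [[0, 0, -0.016], [0, 0, 0]]

```text
t: 14.15
position: [527.0, -180.1, 14.7]
tcp_rot: [3.137, 0.469, -0.145]
contact_force: [-0.4, 0.2, -0.0]
grip_width: 70.3
grip_force: 0.0
```

Call:
drive_tool:
  steps:
    - [[0, 0, -0.001], [0, 0, 0]]
    - [[0, 0, -0.002], [0, 0, 0]]
    - [[0, 0, -0.003], [0, 0, 0]]

```text
t: 14.52
position: [527.1, -180.2, 11.9]
tcp_rot: [3.137, 0.468, -0.145]
contact_force: [-0.3, 1.2, -0.4]
grip_width: 70.1
grip_force: 0.0
```

Call:
drive_tool:
  steps:
    - [[0, 0, 0], [0, 0, 0]]
    - [[0, 0, 0], [0, 0, 0]]
    - [[0, 0, 0], [0, 0, 0]]
    - [[0, 0, 0], [0, 0, 0]]
  jaw: 0
  grip_force: 60

```text
t: 15.02
position: [527.6, -179.8, 12.8]
tcp_rot: [3.137, 0.467, -0.144]
contact_force: [-0.1, 0.5, 4.6]
grip_width: 60.7
grip_force: 67.7
```

Call:
drive_tool:
  steps:
    - [[0, 0, 0.01], [0, 0, 0]]
    - [[0, 0, 0.03], [0, 0, 0]]
    - [[0, 0, 0.06], [0, 0, 0]]
    - [[0, 0, 0.1], [0, 0, 0]]
    - [[0, 0, 0.13], [0, 0, 0]]
    - [[0, 0, 0.13], [0, 0, 0]]

```text
t: 15.78
position: [528.9, -180.3, 145.4]
tcp_rot: [3.136, 0.462, -0.145]
contact_force: [0.4, -0.3, -1.2]
grip_width: 60.4
grip_force: 64.9
```

```bash
python3 - <<'E'
from h import *
snap('wrist','w6'); s=get_state(); print(s['position'],s['tcp_rot'],s['contact_force'],s['joints'],s['grip_width'])
c=R.from_matrix(rot(s['tcp_rot']))
yd=3.128-np.pi
t=R.from_euler('z',yd)*R.from_euler('y',-23,degrees=True)*R.from_euler('x',np.pi)
print('turn',(t*c.inv()).as_rotvec()/(np.pi/2))
D=load('w6'); cv2.imwrite('pics/g.png',cv2.resize(D['img'][150:420,100:460],(800,600),interpolation=2)[:,:,::-1])
E
```

```text
[ 527.87825397 -180.42146398  143.58154698] [ 3.1356522   0.4650056  -0.14543112] [-0.03026237 -0.0746909  -2.05055346] [ 0.7373339   0.85755024 -0.79263061  1.46587104  0.51080216  1.53853944
 -1.86408053] 60.3210764880256
turn [-0.03995032 -0.55052972  0.07848628]
```

View pics/g.png

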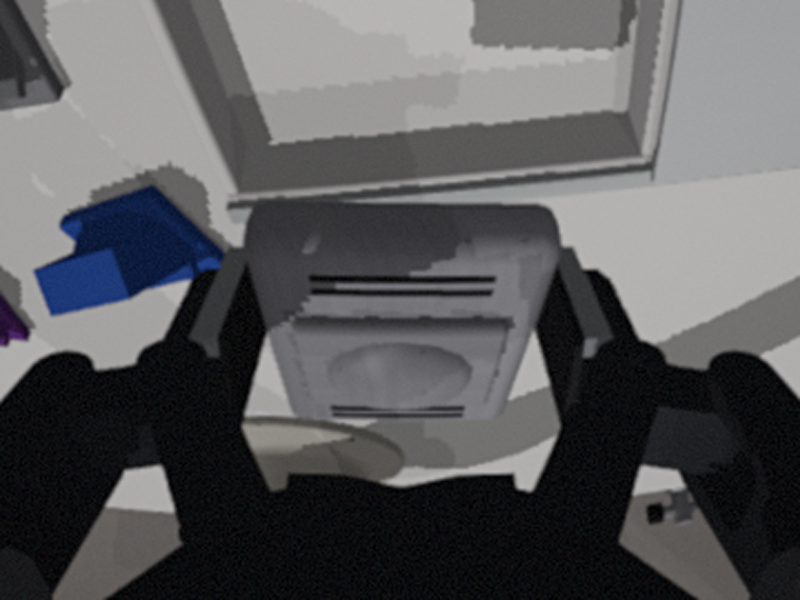

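```bash
cat > plan.py <<'E'
from h import *
def T(Rm,p): M=np.eye(4); M[:3,:3]=Rm; M[:3,3]=p; return M
def tcp(s): return T(rot(s['tcp_rot']),s['position'])
def coverpose(foot,yaw,ang,s,n=0):
    # frame x' = toward robot (yaw), cover: +x uphill, z outward
    Z=R.from_euler('z',yaw).as_matrix(); a=np.radians(ang)
    up=Z@[-np.cos(a),0,np.sin(a)]; nn=Z@[np.sin(a),0,np.cos(a)]
    return T(np.c_[up,np.cross(nn,up),nn],np.array(foot)+s*up+n*nn)
def delta(cur,tgt):
    return np.round((tgt[:3,3]-cur[:3,3])/1000,4).tolist(), np.round(R.from_matrix(tgt[:3,:3]@cur[:3,:3].T).as_rotvec()/(np.pi/2),4).tolist()
E
python3 - <<'E'
from plan import *
s=get_state(); cur=tcp(s); W=load('w6')
cz=-0.145
C0=T(R.from_euler('z',cz).as_matrix(),(506.1,-177.5,4))
G=T(R.from_euler('xyz',[3.137,0.467,-0.144]).as_matrix(),(527.6,-179.8,12.8))
X=np.linalg.inv(G)@C0; print('tool->cover',np.round(X[:3,3],1)); X[1,3]=0; X[:3,:3]=R.from_euler('y',0.467).as_matrix()@np.diag([1,-1,-1]); X[:3,:3]=np.diag([1,-1,-1])@R.from_euler('y',-0.467).as_matrix()@np.eye(3) if 0 else X[:3,:3]
X=np.linalg.inv(G)@C0; X[1,3]=0
np.save('X1.npy',X)
Cn=cur@X; print('cover now',np.round(Cn[:3,3],1),'normal',np.round(Cn[:3,2],3))
for p in ((21,23,18),(21,-23,18),(-21,23,18),(-21,-23,18),(45,31,12),(45,-31,12)):
    print(p,np.round((proj(W,(Cn@[*p,1])[:3])-[100,150])*800/360))
foot=(504.5,14,20); yaw=3.128
for s_,n in ((60,45),(49,20),(47,4),(47,0)):
    tg=coverpose(foot,yaw,50,s_,n)@np.linalg.inv(X); print(s_,n,np.round(tg[:3,3],1),delta(cur,tg))
E
```

```text
tool->cover [-15.3   0.7  17.6]
cover now [ 506.5 -177.4  134.7] normal [-0.002  0.001  1.   ]
(21, 23, 18) [291. 322.]
(21, -23, 18) [509. 322.]
(-21, 23, 18) [311. 399.]
(-21, -23, 18) [488. 399.]
(45, 31, 12) [238. 233.]
(45, -31, 12) [562. 232.]
60 45 [515.7  13.9 117.1] ([-0.0121, 0.1944, -0.0265], [-0.0435, -0.553, 0.0791])
49 20 [527.8  13.8  92.6] ([-0.0001, 0.1942, -0.051], [-0.0435, -0.553, 0.0791])
47 4 [538.8  13.6  80.8] ([0.0109, 0.1941, -0.0628], [-0.0435, -0.553, 0.0791])
47 0 [541.9  13.6  78.2] ([0.014, 0.194, -0.0654], [-0.0435, -0.553, 0.0791])
```

Call:
drive_tool:
  steps:
    - [[-0.012, 0.06, 0.02], [-0.0435, -0.553, 0.0791]]
    - [[-0.012, 0.12, 0.02], [-0.0435, -0.553, 0.0791]]
    - [[-0.012, 0.194, 0.0], [-0.0435, -0.553, 0.0791]]
    - [[-0.012, 0.194, -0.026], [-0.0435, -0.553, 0.0791]]
    - [[-0.012, 0.194, -0.026], [-0.0435, -0.553, 0.0791]]
    - [[-0.012, 0.194, -0.026], [-0.0435, -0.553, 0.0791]]
    - [[-0.012, 0.194, -0.026], [-0.0435, -0.553, 0.0791]]
    - [[-0.012, 0.194, -0.026], [-0.0435, -0.553, 0.0791]]

```text
t: 16.82
position: [515.3, 14.1, 115.8]
tcp_rot: [3.137, -0.402, -0.012]
contact_force: [0.3, -0.2, -0.9]
grip_width: 60.4
grip_force: 65.2
```

```bash
python3 - <<'E'
from plan import *
s=get_state(); cur=tcp(s); X=np.load('X1.npy'); print(np.round(cur[:3,3],1),s['tcp_rot'],np.round(s['joints'],2),s['t'])
foot=(504.5,14,20); yaw=3.128
for s_,n in ((60,45),(49,20),(48,5),(47,0)):
    tg=coverpose(foot,yaw,50,s_,n)@np.linalg.inv(X); print(s_,n,delta(cur,tg))
E
```

```text
[515.3  14.1 115.8] [ 3.13702288 -0.40199429 -0.01220437] [ 0.37  0.3  -0.54  2.31  0.91  0.27 -2.55] 16.825
60 45 ([0.0004, -0.0001, 0.0013], [-0.0005, -0.0023, -0.0005])
49 20 ([0.0125, -0.0003, -0.0232], [-0.0005, -0.0023, -0.0005])
48 5 ([0.0233, -0.0004, -0.0336], [-0.0005, -0.0023, -0.0005])
47 0 ([0.0265, -0.0005, -0.0376], [-0.0005, -0.0023, -0.0005])
```

Call:
drive_tool:
  steps:
    - [[0.006, 0, -0.012], [0, 0, 0]]
    - [[0.0125, 0, -0.023], [0, 0, 0]]
    - [[0.018, 0, -0.028], [0, 0, 0]]
    - [[0.021, 0, -0.031], [0, 0, 0]]
    - [[0.0233, 0, -0.0335], [0, 0, 0]]
    - [[0.0233, 0, -0.0335], [0, 0, 0]]

```text
t: 17.58
position: [540.1, 13.2, 86.5]
tcp_rot: [3.137, -0.395, -0.012]
contact_force: [-0.0, 0.4, -0.6]
grip_width: 60.4
grip_force: 65.2
```

Call:
drive_tool:
  steps:
    - [[0.0015, 0, -0.002], [0, 0, 0]]
    - [[0.003, 0, -0.0035], [0, 0, 0]]
    - [[0.003, 0, -0.0035], [0, 0, 0]]

```text
t: 17.95
position: [543.4, 13.3, 84.0]
tcp_rot: [3.137, -0.394, -0.011]
contact_force: [-0.5, 0.4, -0.1]
grip_width: 60.3
grip_force: 65.2
```

```bash
python3 - <<'E'
from plan import *
s=get_state(); cur=tcp(s); X=np.load('X1.npy'); print(np.round(cur[:3,3],1),s['tcp_rot'],np.round(s['joints'],3),s['t'])
foot=np.array((504.5,14,20)); C=cur@X; d=C[:3,3]-foot; a=np.radians(50); print('s,n',-d[0]*-np.cos(a)+d[2]*np.sin(a), -d[0]*np.sin(a)+d[2]*np.cos(a),np.degrees(np.arccos(C[2,2])))
E
```

```text
[543.4  13.3  84. ] [ 3.13685963 -0.39370778 -0.01109234] [ 0.147  0.385 -0.286  2.262  0.93   0.191 -2.572] 17.95
s,n 52.3501785860432 2.7860677971915493 49.31492367479499
```

```bash
python3 - <<'E'
from plan import *
s=get_state(); cur=tcp(s); X=np.load('X1.npy')
foot=np.array((504.5,14,20)); a=np.radians(50)
for ang in (46,44):
    low=foot+2*np.array([np.cos(a),0,np.sin(a)])+1*np.array([-np.sin(a),0,np.cos(a)])
    tg=coverpose(low,3.128,ang,45,0)@np.linalg.inv(X); print(ang,delta(cur,tg))
E
```

```text
46 ([0.0015, 0.0002, -0.0078], [0.0001, 0.0368, -0.0011])
44 ([0.0034, 0.0002, -0.0092], [0.0003, 0.0591, -0.0011])
```

Call:
drive_tool:
  steps:
    - [[0.0005, 0, -0.002], [0, 0.037, 0]]
    - [[0.001, 0, -0.004], [0, 0.037, 0]]
    - [[0.0015, 0, -0.006], [0, 0.037, 0]]
    - [[0.0015, 0, -0.008], [0, 0.037, 0]]
    - [[0.0015, 0, -0.008], [0, 0.037, 0]]

```text
t: 18.58
position: [545.0, 12.8, 77.9]
tcp_rot: [3.133, -0.339, -0.009]
contact_force: [-12.6, -2.1, 26.3]
grip_width: 60.2
grip_force: 68.5
```

```bash
python3 - <<'E'
from plan import *
s=get_state(); cur=tcp(s); X=np.load('X1.npy'); print(np.round(cur[:3,3],1),s['tcp_rot'],np.round(s['joints'],3),s['t'],s['contact_force'])
foot=np.array((504.5,14,20)); C=cur@X; a=np.radians(50)
for x in (45,-45):
    d=(C@[x,0,0,1])[:3]-foot; print('s,n',d[0]*np.cos(a)+d[2]*np.sin(a), -d[0]*np.sin(a)+d[2]*np.cos(a),d[1])
print(np.degrees(np.arccos(C[2,2])))
E
```

```text
[545.   12.8  77.9] [ 3.1331133  -0.33879119 -0.00949849] [ 0.255  0.424 -0.41   2.214  0.832  0.283 -2.453] 18.575 [-12.64454165  -2.08411907  26.34434055]
s,n 93.13405276450099 -4.184971396893687 -1.514158592079788
s,n 3.3366382450691088 1.8274496200699475 -0.9896215198974367
46.16893945510643
```

Call:
drive_tool:
  steps:
    - [[-0.001, 0, 0.0008], [0, -0.012, 0]]
    - [[-0.002, 0, 0.0014], [0, -0.022, 0]]
    - [[-0.002, 0, 0.0014], [0, -0.022, 0]]

```text
t: 18.95
position: [541.8, 13.4, 77.2]
tcp_rot: [3.135, -0.37, -0.009]
contact_force: [-0.8, -0.2, -0.9]
grip_width: 60.5
grip_force: 65.3
```

Call:
drive_tool:
  steps:
    - [[0, 0, 0], [0, 0, 0]]
    - [[0, 0, 0], [0, 0, 0]]
    - [[0, 0, 0], [0, 0, 0]]
    - [[0, 0, 0], [0, 0, 0]]
  jaw: 0.84

```text
t: 19.45
position: [542.9, 13.1, 77.4]
tcp_rot: [3.137, -0.37, -0.011]
contact_force: [1.1, -0.4, -0.3]
grip_width: 71.5
grip_force: 0.0
```

```bash
python3 - <<'E'
from plan import *
s=get_state(); print(s['position'],s['tcp_rot'],s['contact_force'],s['grip_width'])
snap('side','s1');snap('wrist','w7');snap('scene','c1')
for n in('side','wrist'): print(n,[(b['box'],b['confidence']) for b in spotter.boxes_of(n,'cover')])
# expected features at s=45
Cx=coverpose((504.5,14,20),3.128,50,45,0); W=load('w7')
o=np.ascontiguousarray(W['img'][:,:,::-1])
for p in ((21,23,18),(21,-23,18),(-21,23,18),(-21,-23,18),(45,31,12),(45,-31,12),(-45,31,12),(-45,-31,12)):
    q=proj(W,(Cx@[*p,1])[:3]); print(p,np.round(q)); cv2.circle(o,tuple(int(v) for v in q),1,(0,0,255),-1)
S=load('s1'); q=np.ascontiguousarray(S['img'][:,:,::-1])
for p in ((45,31,12),(45,-31,12),(-45,31,12),(-45,-31,12)):
    r=proj(S,(Cx@[*p,1])[:3]); cv2.circle(q,tuple(int(v) for v in r),1,(0,0,255),-1)
cv2.imwrite('pics/h.png',np.vstack([cv2.resize(o[150:390,110:450],(560,395),interpolation=2),np.hstack([cv2.resize(q[185:265,220:340],(300,200),interpolation=2),np.zeros((200,260,3),np.uint8)])]))
E
```

```text
[542.87783043  13.11448416  77.35723481] [ 3.13665702 -0.37000157 -0.01146424] [ 1.07288875 -0.38838232 -0.34594335] 71.50675972182577
side [([278.5, 217.4, 35.3, 39.0], 0.78)]
wrist [([275.4, 293.8, 145.2, 96.0], 0.57)]
(21, 23, 18) [230. 302.]
(21, -23, 18) [328. 302.]
(-21, 23, 18) [239. 332.]
(-21, -23, 18) [318. 332.]
(45, 31, 12) [206. 264.]
(45, -31, 12) [352. 264.]
(-45, 31, 12) [232. 336.]
(-45, -31, 12) [326. 336.]
```

View pics/h.png

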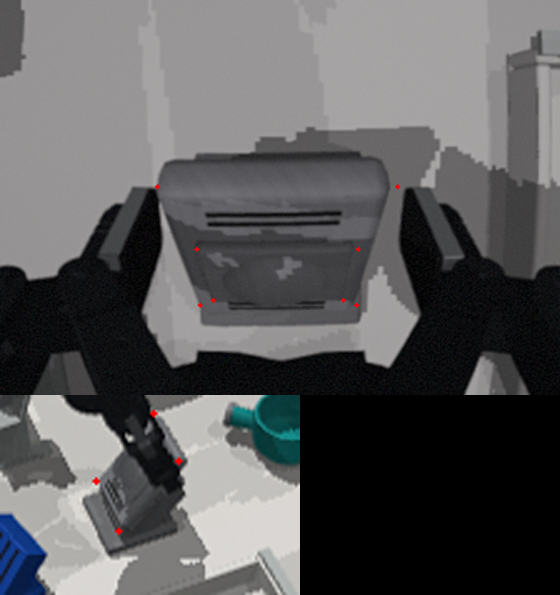

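```bash
python3 - <<'E'
from plan import *
from scipy.optimize import least_squares
W=load('w7'); sc=560/340
uv=[np.array(p)/[sc,395/240]+[110,150] for p in ((202,243),(355,241),(163,185),(387,185))]
w=[1,1,.0,.0]
M=[(21,23,18),(21,-23,18),(45,29.5,10),(45,-29.5,10)]
def f(q,full=False):
    C=coverpose((504.5+q[0],14+q[1],20+q[2]),3.128,50,45,0); return np.concatenate([wi*(proj(W,(C@[*m,1])[:3])-u) for m,u,wi in zip(M,uv,w)])
for ww in ([1,1,0,0],[1,1,.5,.5]):
    w=ww; r=least_squares(f,[0,0,0]); print(np.round(r.x,1),np.round(r.fun,1))
print('side box',proj(load('s1'),(504.5+29,14,54.5)))
E
```

```text
[ 0.4 -0.2 -8. ] [ 0.  -0.6  0.   0.6  0.  -0.  -0.  -0. ]
[-0.2  0.  -7.9] [-0.4  0.6 -0.4  1.7  2.1 -2.  -0.4 -2.1]
side box [278.25998308 216.6764516 ]
```

Call:
drive_tool:
  steps:
    - [[-0.008, 0, 0.02], [0, 0, 0]]
    - [[-0.022, 0, 0.055], [0, 0, 0]]
    - [[-0.04, -0.02, 0.11], [0, 0.236, 0]]
    - [[-0.06, -0.03, 0.15], [0, 0.236, 0]]
    - [[-0.06, -0.03, 0.15], [0, 0.236, 0]]
    - [[-0.06, -0.03, 0.15], [0, 0.236, 0]]
    - [[-0.06, -0.03, 0.15], [0, 0.236, 0]]

```text
t: 20.58
position: [481.8, -16.5, 226.2]
tcp_rot: [3.132, 0.001, -0.01]
contact_force: [-0.4, 0.6, -0.5]
grip_width: 72.1
grip_force: 0.0
```

```bash
cat > bx.py <<'E'
from plan import *
import sys
# usage: snap all given cams and store cover boxes
tag=sys.argv[1]
for n in sys.argv[2:]:
    snap(n,n+tag); print(n,[(b['box'],round(b['confidence'],2)) for b in spotter.boxes_of(n,'cover')],[(b['box'],round(b['confidence'],2)) for b in spotter.boxes_of(n,'right_cover')])
s=get_state(); print(s['position'],s['tcp_rot'])
E
python3 bx.py 8 wrist side scene
```

```text
wrist [([240.2, 136.1, 77.3, 62.9], 0.78)] [([84.4, 238.7, 91.2, 26.5], 0.82), ([514.8, 36.0, 36.8, 72.0], 0.36)]
side [([277.3, 213.7, 36.2, 47.6], 0.94), ([199.4, 123.8, 16.1, 41.8], 0.34)] [([223.1, 169.6, 22.9, 41.2], 0.86)]
scene [([290.8, 218.6, 22.7, 3.7], 0.63), ([154.4, 276.6, 24.2, 24.5], 0.54), ([380.6, 205.0, 119.0, 41.2], 0.37)] [([343.4, 183.5, 24.8, 12.4], 0.59)]
[482.67120321 -16.58515063 227.27213364] [ 3.13240450e+00  6.90580186e-04 -9.93495077e-03]
```

Call:
drive_tool:
  steps:
    - [[0, 0.1, 0.0], [0, 0, 0]]
    - [[0, 0.1, 0.0], [0, 0, 0]]
    - [[0, 0.1, 0.0], [0, 0, 0]]
    - [[0, 0.1, 0.0], [0, 0, 0]]

```text
t: 21.52
position: [482.8, 82.7, 227.2]
tcp_rot: [3.132, 0.001, -0.01]
contact_force: [1.0, -0.0, -0.2]
grip_width: 71.6
grip_force: 0.0
```

```bash
python3 bx.py 9 wrist
```

```text
wrist [([352.9, 136.4, 80.5, 66.7], 0.97)] [([177.1, 241.1, 93.1, 24.0], 0.79)]
[482.87117419  81.81392267 227.19049632] [ 3.13195259e+00  1.00763469e-03 -1.26242474e-02]
```

```bash
cat > bfit.py <<'E'
from plan import *
from scipy.optimize import least_squares
pts=[]
for sx in(1,-1):
    for sy in(1,-1):
        for t in np.linspace(0,np.pi/2,5):
            for z,e in((2,0),(11,0),(14,2),(0,2)): pts.append((sx*(37-e+8*np.cos(t)),sy*(23-e+8*np.sin(t)),z,1))
pts+=[(sx*21,sy*23,18,1) for sx in(1,-1) for sy in(1,-1)]
pts=np.array(pts)
def box(d,C):
    q=np.array([proj(d,(C@p)[:3]) for p in pts]); a,b=q.min(0),q.max(0); return np.r_[(a+b)/2,b-a]
def bfit(obs,foot,yaw,ang,free='xyz'):
    def f(q):
        C=coverpose(np.array(foot)+q[:3],yaw,ang+(q[3] if len(q)>3 else 0),45,0)
        return np.concatenate([(box(d,C)-b)*w for d,b,w in obs])
    r=least_squares(f,[0]*(4 if 'a' in free else 3),diff_step=1e-2,loss='soft_l1',x_scale=1); return r.x,r.fun
E
python3 - <<'E'
from bfit import *
w8,w9,s8=load('wrist8'),load('wrist9'),load('side8')
k=np.array([1,1,.5,.5])
obs=[(w8,[240.2,136.1,77.3,62.9],k),(w9,[352.9,136.4,80.5,66.7],k),(s8,[277.3,213.7,36.2,47.6],k)]
for fr in('xyz','xyza'):
    q,r=bfit(obs,(504.5,14,20),3.128,50,fr); print(np.round(q,1)); print(np.round(r.reshape(-1,4),1).tolist())
obs=[(w8,[84.4,238.7,91.2,26.5],k),(w9,[177.1,241.1,93.1,24],k),(s8,[223.1,169.6,22.9,41.2],k)]
q,r=bfit(obs,(450,171,60),3.12,70); print('right',np.round(q+[450,171,60],1)); print(np.round(r.reshape(-1,4),1).tolist())
E
```

```text
[-0.2  1.4  4.1]
[[-1.0, -0.2, -0.9, 0.8], [1.1, -0.2, 0.5, -1.4], [-0.9, 0.9, -0.8, -1.6]]
[-1.   1.4  4.3 -1. ]
[[-0.9, -0.1, -0.9, 1.4], [1.0, -0.2, 0.4, -0.8], [-0.9, 1.0, -0.6, -1.6]]
right [441.4 168.4  61.9]
[[0.3, -0.1, 0.8, -1.0], [0.1, -0.3, -0.9, 1.4], [-1.8, -2.0, -1.9, 1.0]]
```

Call:
drive_tool:
  steps:
    - [[-0.03, 0.06, 0.03], [0, 0, 0]]
    - [[-0.03, 0.12, 0.06], [0, 0, 0]]
    - [[-0.03, 0.15, 0.08], [0, 0, 0]]
    - [[-0.03, 0.15, 0.08], [0, 0, 0]]
    - [[-0.03, 0.15, 0.08], [0, 0, 0]]

```text
t: 22.3
position: [453.0, 231.8, 306.8]
tcp_rot: [3.131, 0.001, -0.012]
contact_force: [0.6, -0.7, -0.2]
grip_width: 71.7
grip_force: 0.0
```

```bash
cat > look.py <<'E'
from plan import *
import sys
snap('wrist',sys.argv[1])
for l in ('left_cover','right_cover','rail','dial'): print(l,[(b['box'],round(b['confidence'],2)) for b in spotter.boxes_of('wrist',l)][:3])
E
python3 look.py w10
```

```text
left_cover [([146.1, 190.2, 78.4, 28.8], 0.81)]
right_cover [([341.3, 178.6, 68.4, 23.2], 0.97)]
rail [([255.9, 176.3, 252.9, 65.3], 0.97), ([413.5, 14.7, 68.2, 28.7], 0.67)]
dial [([225.6, 15.0, 59.2, 30.0], 0.96)]
```

Call:
drive_tool:
  steps:
    - [[0.05, 0.05, 0], [0, 0, 0]]
    - [[0.07, 0.1, 0], [0, 0, 0]]
    - [[0.07, 0.1, 0], [0, 0, 0]]
    - [[0.07, 0.1, 0], [0, 0, 0]]

```text
t: 23.05
position: [522.5, 332.9, 306.4]
tcp_rot: [3.132, 0.002, -0.01]
contact_force: [-0.5, -0.4, 0.3]
grip_width: 71.6
grip_force: 0.0
```

```bash
python3 look.py w11; python3 -c "
from h import *
print(get_state()['position'],get_state()['t'])"
```

```text
left_cover [([235.0, 247.2, 66.2, 23.3], 0.83)]
right_cover [([417.3, 236.2, 69.4, 19.7], 0.98)]
rail [([325.5, 223.6, 251.7, 65.6], 0.7)]
dial [([330.4, 63.7, 62.2, 61.1], 0.78)]
[523.22283762 331.7390272  307.89863241] 23.3
```

```bash
python3 - <<'E'
from bfit import *
w8,w9,s8,a,b,w2=[load(n) for n in('wrist8','wrist9','side8','w10','w11','w2')]
k=np.array([1,1,.5,.5])
for yaw in (3.142,3.128,3.10):
  for fr in ('xyz','xyza'):
    obs=[(w8,[84.4,238.7,91.2,26.5],k),(w9,[177.1,241.1,93.1,24],k),(a,[341.3,178.6,68.4,23.2],k),(b,[417.3,236.2,69.4,19.7],k)]
    q,r=bfit(obs,(450,171,60),yaw,70,fr); q[:3]+=[450,171,60]; print('right',np.round(q,1),np.abs(r).max().round(1))
    obs=[(a,[146.1,190.2,78.4,28.8],k),(b,[235,247.2,66.2,23.3],k)]
    q,r=bfit(obs,(440,380,60),yaw,70,fr); q[:3]+=[440,380,60]; print('left',np.round(q,1),np.round(r,1).tolist())
# rail lip ends from w2 crop pixels, z=68
for u,v in((85,170),(727,149)): print('lip',np.round(atz(w2,80+u/3,150+v/3,68),1))
# rail extents in a,b : rows of box
print('dial tri?',tri([(b,330.4,63.7),(load('side0'),277,119),(load('scene0'),401,227)]))
im=b['img'][20:110,285:380].astype(int); g=im.sum(2)
print(g.shape); 
for row in g[::3,::3]: print(''.join(' .:-=+*#%@'[min(9,int(x/765*14))] for x in row))
E
```

```text
right [441.7 168.5  61.4] 1.7
left [434.2 379.   61.1] [-1.2, -0.3, -1.4, -3.7, 0.8, 0.3, -2.0, -1.1]
right [ 4.415e+02  1.685e+02  6.140e+01 -2.000e-01] 1.7
left [433.1 379.2  60.5  -1. ] [-1.1, -0.4, -1.5, -3.2, 0.7, 0.4, -2.1, -1.5]
right [441.6 168.7  61.3] 1.7
left [434.2 379.2  60.8] [-1.2, -0.3, -1.5, -4.0, 0.8, 0.3, -2.2, -1.0]
right [441.6 168.7  61.3  -0. ] 1.7
left [433.2 379.4  60.3  -0.9] [-1.1, -0.4, -1.6, -3.5, 0.7, 0.4, -2.3, -1.4]
right [441.6 168.9  61.3] 1.8
left [434.6 379.4  61.2] [-1.3, -0.2, -1.6, -4.1, 0.8, 0.2, -2.5, -0.5]
right [4.419e+02 1.689e+02 6.130e+01 3.000e-01] 2.0
left [432.4 379.8  60.2  -2.1] [-1.1, -0.4, -1.8, -3.1, 0.7, 0.4, -2.6, -1.4]
lip [411.6 424.5  68. ]
lip [421.1 117.7  68. ]
dial tri? (array([641.4148869 , 279.61329827, 118.11758787]), [np.float64(1.7185795700530486), np.float64(3.12934960807125), np.float64(3.7314988970956016)])
(90, 95)
=+%%%%%%%%%%%%%%%%%%%%%%%%*=====
+%%%%%%%%%%%%%%%%%%%%%%%%%%#====
%%%%%%%%%%%##*####%%%%%%%%%%#===
%%%%%%%%#*############%%%%%%%#==
%%%%%%%###########*####%%%%%%%*=
%%%%%%#######+++=#######%%%%%%%=
%*=%######-. ... ..-*####%%%%%%%
%%%##%###= ..  .. . .+####%%%%%%
%%%##%##= ....   ...  =###*%%%%%
%%###%#* ......  .. .. =###%%%%%
@%#%###.  ......   .... +###%%%%
-%#%%#=.     ....      .:###%%%%
%%%%%#....   .....    .. +##*%%%
%%%%## . .     ....      =##*%%%
%%%%#* .....   .  .:    .=###+*%
%%%%##.......   ...%=.   -###%%%
=%%%##..... ..     .%*   :###%%%
%%%%##.........     .## .-+##%%%
%%#%##+.. . ....      *%..=+#%%%
%%#%%##....... ..    . =%.-=++#%
%%%%%##+......   ..     -.==#%#%
%+%#%###=. ..  ..       .==#%%%%
*%%%#####= ...        =+###%%%%%
%%%%######*:.... .. .*#####%%%%%
%%%%%#######*=:.:--*#####*%=#%%%
%%%%####################*%%%%%%%
%%%#+%%%################%%%%%%%#
%%%%%%%%%#############%+%%%%%%%=
#%%%%%%%%+%%#######%%%%%=%%%%%+=
=#%%%%%%+%%%%%#%%%#-%%%%%%%%%+==
```

```bash
python3 - <<'E'
from plan import *
s=get_state(); cur=tcp(s)
Rt=(R.from_euler('z',-0.013)*R.from_euler('y',15,degrees=True)*R.from_euler('x',np.pi)).as_matrix()
print(delta(cur,T(Rt,(561,15.3,180))),delta(cur,T(Rt,(561,15.3,146))))
E
```

```text
([0.0378, -0.3164, -0.1279], [0.0084, 0.167, -0.0013]) ([0.0378, -0.3164, -0.1619], [0.0084, 0.167, -0.0013])
```

Call:
drive_tool:
  steps:
    - [[0.01, -0.06, -0.03], [0.0084, 0.167, 0]]
    - [[0.02, -0.12, -0.06], [0.0084, 0.167, 0]]
    - [[0.03, -0.18, -0.08], [0.0084, 0.167, 0]]
    - [[0.038, -0.24, -0.1], [0.0084, 0.167, 0]]
    - [[0.038, -0.29, -0.12], [0.0084, 0.167, 0]]
    - [[0.038, -0.316, -0.14], [0.0084, 0.167, 0]]
    - [[0.038, -0.316, -0.16], [0.0084, 0.167, 0]]
    - [[0.038, -0.316, -0.162], [0.0084, 0.167, 0]]
    - [[0.038, -0.316, -0.162], [0.0084, 0.167, 0]]

```text
t: 24.42
position: [560.9, 19.9, 146.1]
tcp_rot: [-3.138, 0.262, -0.005]
contact_force: [-0.4, 0.2, -0.3]
grip_width: 72.0
grip_force: 0.0
```

```bash
python3 - <<'E'
from bfit import *
snap('wrist','w12'); s=get_state(); print(s['position'],s['tcp_rot'],np.round(s['joints'],2),s['t'])
b=[(b['box'],round(b['confidence'],2)) for b in spotter.boxes_of('wrist','cover')]; print(b)
W=load('w12'); C=coverpose((504.3,15.4,24.1),3.128,50,45,0); print(box(W,C))
E
```

```text
[561.14607866  19.73194005 146.34509175] [-3.13858161  0.26174801 -0.00529671] [ 0.47  0.72 -0.79  1.62  0.44  1.27 -2.02] 24.475
[([289.0, 229.5, 99.7, 39.6], 0.78)]
[288.18919177 228.46559045  98.85556396  29.78253352]
```

Call:
drive_tool:
  steps:
    - [[-0.004, -0.0045, -0.015], [0, 0, 0]]
    - [[-0.008, -0.0045, -0.03], [0, 0, 0]]
    - [[-0.012, -0.0045, -0.045], [0, 0, 0]]
    - [[-0.015, -0.0045, -0.056], [0, 0, 0]]
    - [[-0.017, -0.0045, -0.064], [0, 0, 0]]
    - [[-0.018, -0.0045, -0.068], [0, 0, 0]]
    - [[-0.018, -0.0045, -0.068], [0, 0, 0]]

```text
t: 25.4
position: [542.8, 12.8, 77.3]
tcp_rot: [-3.14, 0.263, -0.009]
contact_force: [-0.0, 0.1, 0.7]
grip_width: 71.7
grip_force: 0.0
```

Call:
drive_tool:
  steps:
    - [[0, 0, 0], [0, 0, 0]]
    - [[0, 0, 0], [0, 0, 0]]
    - [[0, 0, 0], [0, 0, 0]]
    - [[0, 0, 0], [0, 0, 0]]
  jaw: 0
  grip_force: 60

```text
t: 25.9
position: [543.3, 13.0, 78.1]
tcp_rot: [-3.14, 0.262, -0.009]
contact_force: [-0.8, 0.6, 5.0]
grip_width: 60.9
grip_force: 65.2
```

Call:
drive_tool:
  steps:
    - [[-0.004, 0, 0.008], [0, 0, 0]]
    - [[-0.01, 0, 0.025], [0, 0, 0]]
    - [[-0.02, 0, 0.06], [0, 0, 0]]
    - [[-0.03, 0, 0.1], [0, 0, 0]]
    - [[-0.03, 0, 0.1], [0, 0, 0]]
    - [[-0.03, 0, 0.1], [0, 0, 0]]

```text
t: 26.65
position: [512.6, 12.3, 177.6]
tcp_rot: [-3.141, 0.263, -0.01]
contact_force: [-0.3, 0.1, -1.3]
grip_width: 60.6
grip_force: 65.1
```

```bash
python3 - <<'E'
from bfit import *
snap('wrist','w13'); s=get_state(); cur=tcp(s); print(s['position'],s['tcp_rot'],np.round(s['joints'],2),s['t'],s['contact_force'])
print([(b['box'],round(b['confidence'],2)) for b in spotter.boxes_of('wrist','cover')])
G=T(R.from_euler('xyz',[-3.14,0.262,-0.009]).as_matrix(),(543.3,13,78.1))
X=np.linalg.inv(G)@coverpose((504.3,13,24.1),3.128,50,45,0); X[1,3]=0; print(np.round(X[:3,3],1)); np.save('X2.npy',X)
C=cur@X; print(box(load('w13'),C), np.degrees(np.arccos(C[2,2])))
snap('side','s13'); print([(b['box'],round(b['confidence'],2)) for b in spotter.boxes_of('side','cover')],box(load('s13'),C))
for s_,n,ang in ((95,70,69),(51,8,69),(47,2,69),(45,1,69)):
    tg=coverpose((438.5,273.5,60),3.175,ang,s_,n)@np.linalg.inv(X); print(s_,n,np.round(tg[:3,3],1),delta(cur,tg))
E
```

```text
[512.26755642  12.22263834 176.95081576] [-3.14062086  0.26390805 -0.00948942] [ 0.54  0.62 -0.84  1.73  0.39  1.27 -2.  ] 26.7 [-0.12751332  0.56311655 -1.49730044]
[([278.4, 284.4, 143.7, 49.5], 0.92), ([92.9, 218.8, 184.2, 86.7], 0.48)]
[-4.7  0.  21.5]
[279.67492977 283.87349563 142.51318066  45.77540912] 49.89084199507528
[([260.5, 187.9, 30.0, 54.3], 0.9)] [262.238276   188.03358827  37.11037299  49.12953274]
95 70 [410.4 272.6 195.5] ([-0.1019, 0.2603, 0.0186], [0.0025, -0.2123, 0.0299])
51 8 [452.5 274.  132.2] ([-0.0598, 0.2618, -0.0447], [0.0025, -0.2123, 0.0299])
47 2 [456.6 274.1 126.3] ([-0.0556, 0.2619, -0.0506], [0.0025, -0.2123, 0.0299])
45 1 [456.8 274.1 124.1] ([-0.0554, 0.2619, -0.0528], [0.0025, -0.2123, 0.0299])
```

Call:
drive_tool:
  steps:
    - [[-0.03, 0.03, 0.04], [0.0025, -0.2123, 0.03]]
    - [[-0.08, 0.07, 0.06], [0.0025, -0.2123, 0.03]]
    - [[-0.1, 0.12, 0.06], [0.0025, -0.2123, 0.03]]
    - [[-0.1, 0.18, 0.06], [0.0025, -0.2123, 0.03]]
    - [[-0.1, 0.23, 0.06], [0.0025, -0.2123, 0.03]]
    - [[-0.1, 0.262, 0.04], [0.0025, -0.2123, 0.03]]
    - [[-0.1, 0.262, 0.02], [0.0025, -0.2123, 0.03]]
    - [[-0.1, 0.262, 0.02], [0.0025, -0.2123, 0.03]]

```text
t: 27.85
position: [411.0, 274.4, 195.6]
tcp_rot: [3.14, -0.066, 0.04]
contact_force: [-0.3, -0.2, -1.2]
grip_width: 60.8
grip_force: 65.8
```

```bash
cat > rl.py <<'E'
from bfit import *
s=get_state(); cur=tcp(s); X=np.load('X2.npy'); print(s['position'],s['tcp_rot'],np.round(s['joints'],2),s['t'],s['contact_force'])
foot=np.array((438.5,273.5,60)); yaw=3.175
C=cur@X; L=np.linalg.inv(coverpose(foot,yaw,70,0,0))@C; print('cover s,y,n',np.round(L[:3,3],1),'ang',np.degrees(np.arccos(C[2,2])),'low',np.round((L@[-45,0,0,1])[:3],1),'yaw err',np.round(C[1,0],3))
for s_,n,ang in ((75,30,69),(51,8,69),(47,2,69),(45,1,69)):
    tg=coverpose(foot,yaw,ang,s_,n)@np.linalg.inv(X); print(s_,n,np.round(tg[:3,3],1),delta(cur,tg))
E
python3 rl.py
```

```text
[411.03682229 274.38245786 195.58266009] [ 3.1403273  -0.06612286  0.04025111] [ 0.14  0.36 -0.95  2.01  0.43  0.91 -2.57] 27.85 [-0.30278105 -0.19263538 -1.20874855]
cover s,y,n [96.5  1.7 67.8] ang 68.80061731719519 low [51.5  1.7 68.7] yaw err 0.014
75 30 [440.5 273.6 162.5] ([0.0295, -0.0008, -0.0331], [0.0009, -0.0022, -0.0015])
51 8 [452.5 274.  132.2] ([0.0414, -0.0004, -0.0634], [0.0009, -0.0022, -0.0015])
47 2 [456.6 274.1 126.3] ([0.0456, -0.0003, -0.0692], [0.0009, -0.0022, -0.0015])
45 1 [456.8 274.1 124.1] ([0.0458, -0.0003, -0.0715], [0.0009, -0.0022, -0.0015])
```

Call:
drive_tool:
  steps:
    - [[0.015, -0.001, -0.017], [0, -0.002, -0.001]]
    - [[0.0295, -0.001, -0.033], [0, -0.002, -0.001]]
    - [[0.036, -0.001, -0.048], [0, -0.002, -0.001]]
    - [[0.04, -0.001, -0.059], [0, -0.002, -0.001]]
    - [[0.0414, -0.001, -0.0634], [0, -0.002, -0.001]]
    - [[0.0414, -0.001, -0.0634], [0, -0.002, -0.001]]

```text
t: 28.6
position: [454.0, 273.8, 134.1]
tcp_rot: [-3.141, -0.073, 0.037]
contact_force: [-0.6, 1.0, -0.7]
grip_width: 60.8
grip_force: 65.8
```

```bash
python3 rl.py; python3 - <<'E'
from bfit import *
snap('wrist','w14');W=load('w14')
for l in('cover','left_cover','right_cover'): print(l,[(b['box'],round(b['confidence'],2)) for b in spotter.boxes_of('wrist',l)])
C=tcp(get_state())@np.load('X2.npy'); print(box(W,C),'right',box(W,coverpose((441.6,168.7,61.3),3.175,70,45,0)),'left',box(W,coverpose((434.2,379,61),3.175,70,45,0)))
E
```

```text
[454.0489881  273.77212026 134.11466506] [-3.14108546 -0.07330767  0.03699948] [-0.03  0.46 -0.72  1.99  0.49  0.8  -2.57] 28.6 [-0.57995417  1.03744952 -0.65161885]
cover s,y,n [53.5 -0.2  6.2] ang 69.21179976718156 low [ 8.5 -0.2  6.8] yaw err 0.011
75 30 [440.5 273.6 162.5] ([-0.0135, -0.0002, 0.0284], [-0.0004, 0.0023, 0.0005])
51 8 [452.5 274.  132.2] ([-0.0016, 0.0002, -0.0019], [-0.0004, 0.0023, 0.0005])
47 2 [456.6 274.1 126.3] ([0.0026, 0.0003, -0.0078], [-0.0004, 0.0023, 0.0005])
45 1 [456.8 274.1 124.1] ([0.0028, 0.0004, -0.01], [-0.0004, 0.0023, 0.0005])
cover [([280.6, 283.1, 140.5, 51.0], 0.87)]
left_cover [([101.4, 266.8, 146.2, 46.9], 0.84)]
right_cover [([456.4, 266.9, 144.6, 38.5], 0.89), ([103.4, 266.1, 147.2, 45.0], 0.36)]
[279.08327262 284.28023728 143.03132425  46.38333491] right [455.12456243 268.25210875 142.29650833  39.49555612] left [103.24890481 267.47728594 141.79452747  39.54759826]
```

Call:
drive_tool:
  steps:
    - [[0.001, 0, -0.003], [0, 0, 0]]
    - [[0.002, 0, -0.006], [0, 0, 0]]
    - [[0.0022, 0, -0.0075], [0, 0, 0]]
    - [[0.0022, 0, -0.0075], [0, 0, 0]]

```text
t: 29.3
position: [456.5, 273.7, 126.7]
tcp_rot: [-3.142, -0.074, 0.037]
contact_force: [-0.3, -0.9, 3.2]
grip_width: 60.5
grip_force: 66.5
```

Call:
drive_tool:
  steps:
    - [[0, 0, -0.001], [0, 0, 0]]
    - [[0, 0, -0.002], [0, 0, 0]]
    - [[0, 0, -0.002], [0, 0, 0]]

```text
t: 29.68
position: [457.2, 273.8, 126.2]
tcp_rot: [3.141, -0.076, 0.037]
contact_force: [-2.1, -3.7, 16.8]
grip_width: 60.7
grip_force: 67.8
```

Call:
drive_tool:
  steps:
    - [[0, 0, 0.0015], [0, 0, 0]]
    - [[0.001, 0, 0.0015], [0, 0, 0]]
    - [[0.002, 0, 0.0015], [0, 0, 0]]
    - [[0.003, 0, 0.0015], [0, 0, 0]]
    - [[0.003, 0, 0.0015], [0, 0, 0]]

```text
t: 30.3
position: [457.5, 273.8, 126.3]
tcp_rot: [3.141, -0.071, 0.037]
contact_force: [-7.9, -3.0, 14.1]
grip_width: 60.9
grip_force: 67.6
```

Call:
drive_tool:
  steps:
    - [[-0.002, 0, 0.001], [0, 0, 0]]
    - [[-0.002, 0, 0.001], [0, 0, 0]]

```text
t: 30.55
position: [457.1, 273.9, 126.7]
tcp_rot: [-3.141, -0.073, 0.037]
contact_force: [-1.1, -0.1, 1.6]
grip_width: 60.3
grip_force: 65.9
```

Call:
drive_tool:
  steps:
    - [[0, 0, 0], [0, 0, 0]]
    - [[0, 0, 0], [0, 0, 0]]
    - [[0, 0, 0], [0, 0, 0]]
    - [[0, 0, 0], [0, 0, 0]]
  jaw: 0.84

```text
t: 31.05
position: [457.5, 273.8, 126.9]
tcp_rot: [-3.141, -0.074, 0.037]
contact_force: [-0.8, 0.4, 0.2]
grip_width: 71.9
grip_force: 0.0
```

```bash
python3 - <<'E'
from bfit import *
snap('wrist','w15');W=load('w15'); s=get_state(); print(s['position'],s['grip_force'],s['contact_force'])
for l in('cover','left_cover','right_cover'): print(l,[(b['box'],round(b['confidence'],2)) for b in spotter.boxes_of('wrist',l)])
for ang in (66,70): print(box(W,coverpose((438.5,273.5,61),3.175,ang,45,0)))
E
```

```text
[457.46433805 273.77916244 126.98458461] 0.0 [-0.00526674  0.36585114 -0.75527422]
cover [([278.5, 285.7, 143.3, 46.6], 0.89)]
left_cover [([97.9, 277.2, 147.6, 43.6], 0.65), ([533.9, 162.1, 51.8, 82.4], 0.22), ([280.6, 246.7, 476.6, 96.7], 0.19)]
right_cover [([459.8, 280.2, 148.6, 41.4], 0.96)]
[278.83920016 278.09553665 140.9223221   37.20309751]
[278.86289813 283.52973238 140.56054447  47.27875631]
```

Call:
drive_tool:
  steps:
    - [[-0.001, 0, 0.015], [0, 0, 0]]
    - [[-0.004, 0, 0.05], [0, 0, 0]]
    - [[-0.007, 0, 0.1], [0, 0, 0]]
    - [[0.03, 0, 0.16], [0, 0.047, -0.024]]
    - [[0.09, 0, 0.18], [0, 0.047, -0.024]]
    - [[0.11, 0, 0.18], [0, 0.047, -0.024]]
    - [[0.11, 0, 0.18], [0, 0.047, -0.024]]
    - [[0.11, 0, 0.18], [0, 0.047, -0.024]]

```text
t: 32.25
position: [566.0, 274.3, 307.1]
tcp_rot: [-3.139, 0.001, 0.001]
contact_force: [0.5, 0.3, -0.3]
grip_width: 71.7
grip_force: 0.0
```

```bash
python3 - <<'E'
from bfit import *
c=snap('wrist','w16');W=load('w16'); s=get_state(); print(s['position'],s['tcp_rot'],s['t'])
for l in('cover','right_cover','left_cover','dial','dial_grip'): print(l,[(b['box'],round(b['confidence'],2)) for b in spotter.boxes_of('wrist',l)])
print(box(W,coverpose((438.5,273.5,61),3.175,70,45,0)))
u=proj(W,(641,280,137)).astype(int); print(u)
g=W['img'].astype(int).sum(2)[max(0,u[1]-54):u[1]+54,u[0]-54:u[0]+54]
for row in g[::2,::2]: print(''.join(' .:-=+*#%@'[min(9,int(x/765*14))] for x in row))
E
```

```text
[565.8173693  274.38451598 307.1637966 ] [-3.13974460e+00  1.19548198e-03  1.12441071e-03] 32.3
cover [([525.5, 203.2, 66.3, 111.4], 0.59)]
right_cover [([369.8, 272.0, 63.9, 19.7], 0.86)]
left_cover [([191.9, 277.6, 65.8, 21.1], 0.63), ([278.6, 105.4, 62.2, 63.0], 0.52)]
dial [([274.0, 103.3, 61.4, 61.4], 0.98)]
dial_grip [([277.0, 105.3, 63.8, 59.0], 0.78)]
[280.36032003 276.33071952  57.56480597  26.46161596]
[274 106]
++++++++++=====+#%%@@@@@@@@@@@@@@@@@@@@@#+++++++++++++
+++++++++++==+#%@%%%%@@@@@@@@@@@@@@@@@@@@@#+++++++++++
+++++++++++=#%@%%%%%%%%@@@@@@@@@@@@@@@@@@@@@*+++++++++
+++++++++++%%%%%%%%%%%%%@@@@@@@@@@@@@@@@@@@@@%++++++++
+++++++++*@%%%%%%%%%%%%%%@@@@@@@@@@@@@@@@@@@@@@*++++++
++++++++%@@%%%%%%%%%%%%%%%@@@@@@@@@@@@@@@@@@@@@@#=++++
+++++++%@@@@%%%%%@%@%%%%%%%%@@@@@@@@@@@@@@@@@@@@@*++++
++++++#@@@@@%%%@%%@@%%%%%%##%%%#%%@@@@@@@@@@@@@@@@*+++
+++++#@@@@@@%%%%%%%%%######%%%%%%###%@@@@@@@@@@@@@@#++
++++#@@@@@@@@%%%@%%%#%%%%####%%%%%%##*#@@@@@@@@@@@@@*+
+++*@@@@@@@@@@%%%##%%%%%%%###%#%%%%%%%#*%@@@@@@@@@@@%+
+++%@@@@@@@@@@@%#%%%%%%%%#%##%%%##%%%%%##%@@@@@@@@@@@#
++#@@@@@@@@@@@
[... 1595 characters left out ...]
%%%%%%%#*=:.. . ..:=*#%%%%%%##@@@#+@@@@@
++#@@@@@@@@@@%%%%%%%%%%%##*+**###%#%%%%%%##@@@@@@@@@@@
+++%@@@@@@@@+#@%%%%%%%%%%%%%%#####%%%%%%#%@@@@@@@@@@@#
+++*@@@@@@@+*@@@%%%%%%%%%%%%%%###%%%%%##@@@@@@@@@@@@%+
++++#@@@@@@#@@@@@@%#%%%%%%%%%%%##%%%%#@@#+@@@@@@@@@@*+
+++++#@@@@@@@@@@@@@%%#%%%%%%%%%%%%%%%@@@@+*@@@@@@@@*++
++++++#@@@@@@@@@@@%+@@@%#%%%%%%%%@%@@@@@@@*@@@@@@@*+++
+++++++%@@@@@@@@@@+#@@@@@@%@@@@@@*-%@@@@@@@@@@@@@*++++
++++++++#@@@@@@@@@=@@@@@@@+%@@@@@# #@@@@@@@@@@@@*+++++
+++++++++#@@@@@@@@%@@@@@@@=@@@@@@%.+@@@@@@@@@@@*++++++
++++++++++*%@@@@@@@@@@@@@@+@@@@@@@=-@@@@@@@@@#++++++++
++++++++++++#@@@@@@@@@@@@@%@@@@@@@*.%@@@@@@%*+++++++++
++++++++++++++%@@@@@@@@@@@@@@@@@@@%.*@@@@@#+++++++++==
```

```bash
python3 - <<'E'
from h import *
for f,c0 in (('w16',(275,106)),('w11',(331,64))):
    W=load(f); g=W['img'].astype(int).sum(2)
    vv,uu=np.mgrid[0:420,0:560]; near=np.hypot(uu-c0[0],vv-c0[1])
    blk=((g<190)&(near<34)).astype(np.uint8); blk=cv2.morphologyEx(blk,cv2.MORPH_OPEN,np.ones((3,3),np.uint8))
    n,l,st,ce=cv2.connectedComponentsWithStats(blk); i=1+st[1:,4].argmax(); cn=max(cv2.findContours((l==i).astype(np.uint8),0,1)[0],key=len)
    (cx,cy),r=cv2.minEnclosingCircle(cn); 
    hull=cv2.contourArea(cv2.convexHull(cn)); m=cv2.moments(cv2.convexHull(cn)); hc=(m['m10']/m['m00'],m['m01']/m['m00'])
    print(f,'circ',(cx,cy),r,'hull',hc,np.sqrt(hull/np.pi),st[i])
    pt=(g>330)&(near<31)&(uu>c0[0]-5)&(np.abs((uu-c0[0])-(vv-c0[1]))<12)
    n,l,st,ce=cv2.connectedComponentsWithStats(pt.astype(np.uint8)); 
    for i in range(1,n):
        if st[i,4]>15:
            y,x=np.nonzero(l==i); p=np.c_[x,y]; c=p.mean(0); w,v=np.linalg.eigh(np.cov((p-c).T)); d=v[:,1]; pr=(p-c)@d
            a,b=c+d*pr.min(),c+d*pr.max(); A,B=atz(W,*a,144),atz(W,*b,144); e=B-A
            print(' ptr',a,b,st[i,4],'world',np.round(A,1),np.round(B,1),'len',np.hypot(*e[:2]),'dir',np.arctan2(e[1],e[0]))
    for z in (114,125,144): print(z,np.round(atz(W,*hc,z),1))
W=load('w16')
a=atz(W,274-54+2*34,106-54+2*48,100);b=atz(W,274-54+2*35,106-54+2*53,100); print('thick',a,b)
print('hull tri',tri([(load('w16'),274.0,103.3),(load('w11'),330.4,63.7)]))
E
```

```text
w16 circ (275.5, 107.0) 30.955713272094727 hull (275.8626865671642, 106.50621890547262) 29.20737055903114 [ 247   78   59   58 2602]
 ptr [296.48611181 125.60636977] [279.10496754 110.87614204] 70 world [624.2 259.7 144. ] [637.6 275.4 144. ] len 20.62880023808918 dir 0.8647396553260351
114 [640.8 278.7 114. ]
125 [641.1 278.6 125. ]
144 [641.6 278.3 144. ]
w11 circ (333.1095275878906, 63.99620056152344) 31.68224334716797 hull (331.484358347439, 64.35822205504357) 29.089978212772994 [ 302   36   61   57 2583]
 ptr [357.05560767  78.93987638] [340.95502639  64.04862596] 31 world [624.3 260.5 144. ] [637.4 275.4 144. ] len 19.876857411198824 dir 0.8504120816172662
114 [639.9 279.1 114. ]
125 [638.8 280.9 125. ]
144 [636.8 284.  144. ]
thick [596.74043457 266.28723704 100.        ] [585.99936205 264.11428417 100.        ]
hull tri (array([642.64479714, 279.83736255, 106.85151448]), [np.float64(1.557406491161525), np.float64(1.557406491161706)])
```

```bash
python3 - <<'E'
from plan import *
s=get_state(); cur=tcp(s); print(np.round(s['joints'],2),s['position'])
for y in (0.857,0.857-np.pi):
    print(delta(cur,T((R.from_euler('z',y)*R.from_euler('x',np.pi)).as_matrix(),(640.5,279,200))))
W=load('w16')
ax=proj(W,(640.5,279,100)); g=W['img'].astype(int).sum(2).astype(np.float32)
# dark along ring of marks, by world angle
for r in (48,):
    for a in np.arange(-3.1,3.15,0.05):
        v=[g[tuple(np.round(proj(W,(640.5+rr*np.cos(a),279+rr*np.sin(a),100))[::-1]).astype(int))] for rr in (46,49,52)]
        if np.mean(v)<450: print(round(a,2),np.round(v))
E
```

```text
[ 0.04  0.47 -0.74  1.52  0.33  1.27 -2.32] [566.76299758 273.91451913 307.1820041 ]
([0.0737, 0.0051, -0.1072], [-0.0009, -0.0005, 0.5455])
([0.0737, 0.0051, -0.1072], [-0.0006, 0.0011, -1.4545])
-2.9 [358. 310. 228.]
-2.85 [189. 164. 200.]
-2.5 [288. 338. 427.]
-2.15 [327. 401. 429.]
-1.8 [306. 248. 506.]
-1.45 [259. 454. 527.]
0.95 [279. 328. 484.]
1.3 [431. 297. 448.]
1.65 [321. 282. 438.]
2.0 [335. 410. 399.]
2.35 [303. 234. 449.]
2.7 [304. 243. 415.]
3.05 [274. 256. 443.]
```

Call:
drive_tool:
  steps:
    - [[0.03, 0.002, 0], [0, 0, -0.5]]
    - [[0.06, 0.005, 0], [0, 0, -0.5]]
    - [[0.0737, 0.005, 0], [0, 0, -0.5]]
    - [[0.0737, 0.005, -0.03], [0, 0, -0.9]]
    - [[0.0737, 0.005, -0.05], [0, 0, -0.9]]
    - [[0.0737, 0.005, -0.05], [0, 0, -0.9]]
    - [[0.0737, 0.005, -0.05], [0, 0, -0.9]]
    - [[0.0737, 0.005, -0.05], [0, 0, -0.9]]
    - [[0.0737, 0.005, -0.05], [0, 0, -0.9]]

```text
t: 33.67
position: [638.7, 269.8, 250.2]
tcp_rot: [3.104, 0.016, -1.252]
contact_force: [1.4, -4.5, -3.7]
grip_width: 71.7
grip_force: 0.0
```

Call:
drive_tool:
  steps:
    - [[0, 0, -0.02], [0, 0, -0.554]]
    - [[0, 0, -0.04], [0, 0, -0.554]]
    - [[0, 0, -0.057], [0, 0, -0.554]]
    - [[0, 0, -0.057], [0, 0, -0.554]]
    - [[0, 0, -0.057], [0, 0, -0.554]]
    - [[0, 0, -0.057], [0, 0, -0.554]]
  jaw: 0.8

```text
t: 34.42
position: [581.4, 143.8, 135.3]
tcp_rot: [-3.123, 0.192, -1.796]
contact_force: [-0.5, -0.7, -0.0]
grip_width: 68.3
grip_force: 0.0
```

```bash
python3 - <<'E'
from plan import *
s=get_state(); cur=tcp(s); print(np.round(s['joints'],2),s['position'],s['tcp_rot'],s['t'])
y=0.857-np.pi
print(delta(cur,T((R.from_euler('z',y)*R.from_euler('x',np.pi)).as_matrix(),(640.5,279,131))))
E
```

```text
[-1.09  1.22  1.56  1.9  -1.41  1.54 -2.57] [581.35847803 143.79950105 135.2529136 ] [-3.12324979  0.19212108 -1.79593963] 34.425
([0.0591, 0.1352, -0.0043], [-0.1048, 0.0664, -0.309])
```

Call:
drive_tool:
  steps:
    - [[0, 0, 0.05], [0, 0, 0.1]]
    - [[0, 0, 0.1], [0, 0, 0.2]]
    - [[0.0, 0.02, 0.15], [0, 0, 0.35]]
    - [[0.0, 0.06, 0.17], [0, 0, 0.5]]
    - [[0.0, 0.1, 0.17], [0, 0, 0.6]]
    - [[0, 0.13, 0.17], [0, 0, 0.7]]
    - [[0, 0.13, 0.17], [0, 0, 0.8]]
    - [[0, 0.13, 0.17], [0, 0, 0.9]]
    - [[0, 0.13, 0.17], [0, 0, 0.9]]
    - [[0, 0.13, 0.17], [0, 0, 0.9]]

```text
t: 35.67
position: [582.3, 274.1, 306.3]
tcp_rot: [-3.121, 0.193, -0.383]
contact_force: [1.1, 1.1, -0.9]
grip_width: 68.2
grip_force: 0.0
```

```bash
python3 - <<'E'
from plan import *
s=get_state(); cur=tcp(s); print(np.round(s['joints'],2),s['position'],s['tcp_rot'],s['t'])
for z in(250,): print(delta(cur,T((R.from_euler('z',0)*R.from_euler('x',np.pi)).as_matrix(),(600,279,z))))
E
```

```text
[-1.12  0.87  1.35  1.42 -0.9   1.69 -1.76] [582.27615631 274.08046209 306.31605083] [-3.12094696  0.19257605 -0.38346255] 35.675
([0.0177, 0.0049, -0.0563], [-0.0364, -0.1186, 0.2446])
```

```bash
python3 - <<'E'
from plan import *
cur=tcp(get_state()); print(delta(cur,T((R.from_euler('z',0.857)*R.from_euler('x',np.pi)).as_matrix(),(640.5,279,220))))
E
```

```text
([0.0582, 0.0049, -0.0863], [0.0171, -0.1305, 0.7884])
```

Call:
drive_tool:
  steps:
    - [[0.02, 0.005, 0], [0.017, -0.1305, 0.788]]
    - [[0.04, 0.005, 0], [0.017, -0.1305, 0.788]]
    - [[0.058, 0.005, 0], [0.017, -0.1305, 0.788]]
    - [[0.058, 0.005, -0.02], [0.017, -0.1305, 0.788]]
    - [[0.058, 0.005, -0.05], [0.017, -0.1305, 0.788]]
    - [[0.058, 0.005, -0.086], [0.017, -0.1305, 0.788]]
    - [[0.058, 0.005, -0.086], [0.017, -0.1305, 0.788]]
    - [[0.058, 0.005, -0.086], [0.017, -0.1305, 0.788]]
    - [[0.058, 0.005, -0.086], [0.017, -0.1305, 0.788]]

```text
t: 36.8
position: [640.9, 278.9, 221.1]
tcp_rot: [3.14, -0.001, 0.856]
contact_force: [0.2, 0.3, 0.3]
grip_width: 68.1
grip_force: 0.0
```

```bash
python3 - <<'E'
from bfit import *
s=get_state(); cur=tcp(s); print(np.round(s['joints'],2),s['position'],s['tcp_rot'],s['t'])
print(delta(cur,T((R.from_euler('z',0.857)*R.from_euler('x',np.pi)).as_matrix(),(640.5,279,131))))
for n in('side','wrist','scene'):
    snap(n,n+'17')
    for l in('cover','right_cover','left_cover','case','drip_block','grease_jar','brush','dial'): print(n,l,[(np.round(b['box']).tolist(),round(b['confidence'],2)) for b in spotter.boxes_of(n,l)][:2])
S=load('side17'); print(box(S,coverpose((438.5,273.5,61),3.175,70,45,0)))
E
```

```text
[-1.09  0.84  1.12  1.47 -0.77  1.31 -0.63] [640.85224738 278.85283528 221.06964448] [ 3.14037951e+00 -1.25624586e-03  8.55694273e-01] 36.8
([-0.0004, 0.0001, -0.0901], [-0.0001, 0.0011, 0.0008])
side cover [([209.0, 141.0, 20.0, 41.0], 0.69)]
side right_cover [([223.0, 168.0, 22.0, 46.0], 0.68)]
side left_cover [([199.0, 124.0, 18.0, 41.0], 0.55)]
side case [([334.0, 198.0, 50.0, 31.0], 0.61)]
side drip_block [([274.0, 229.0, 47.0, 45.0], 0.93), ([168.0, 212.0, 30.0, 40.0], 0.87)]
side grease_jar [([374.0, 236.0, 29.0, 31.0], 0.81)]
side brush [([430.0, 323.0, 89.0, 56.0], 0.9)]
side dial [([276.0, 121.0, 20.0, 24.0], 0.81)]
wrist cover [([128.0, 310.0, 23.0, 19.0], 0.7)]
wrist right_cover []
wrist left_cover [([525.0, 365.0, 42.0, 38.0], 0.67), ([61.0, 259.0, 64.0, 61.0], 0.65)]
wrist case [([425.0, 283.0, 82.0, 77.0], 0.9)]
wrist drip_block [([158.0, 376.0, 28.0, 31.0], 0.94), ([330.0, 355.0, 54.0, 37.0], 0.78)]
wrist grease_jar [([482.0, 331.0, 38.0, 41.0], 0.8), ([327.0, 357.0, 58.0, 36.0], 0.46)]
wrist brush [([524.0, 366.0, 45.0, 39.0], 0.8)]
wrist dial [([280.0, 212.0, 74.0, 94.0], 0.71)]
scene cover [([382.0, 181.0, 24.0, 12.0], 0.5)]
scene right_cover [([344.0, 183.0, 26.0, 14.0], 0.83)]
scene left_cover [([343.0, 182.0, 23.0, 15.0], 0.21)]
scene case [([306.0, 274.0, 41.0, 34.0], 0.55), ([376.0, 202.0, 115.0, 41.0], 0.36)]
scene drip_block [([328.0, 182.0, 21.0, 15.0], 0.53), ([402.0, 226.0, 28.0, 22.0], 0.33)]
scene grease_jar [([244.0, 284.0, 18.0, 30.0], 0.8), ([375.0, 199.0, 111.0, 36.0], 0.65)]
scene brush [([156.0, 279.0, 20.0, 24.0], 0.96)]
scene dial [([401.0, 228.0, 31.0, 23.0], 0.77), ([287.0, 231.0, 20.0, 19.0], 0.28)]
[208.3450879  142.93706075  17.56472639  40.7349448 ]
```

Call:
drive_tool:
  steps:
    - [[0, 0, -0.03], [0, 0, 0]]
    - [[0, 0, -0.06], [0, 0, 0]]
    - [[0, 0, -0.08], [0, 0, 0]]
    - [[0, 0, -0.09], [0, 0, 0]]
    - [[0, 0, -0.09], [0, 0, 0]]
  jaw: 0.5

```text
t: 38.78
position: [640.4, 279.0, 130.1]
tcp_rot: [3.141, 0.0, 0.86]
contact_force: [0.9, -0.1, 0.1]
grip_width: 42.9
grip_force: 0.0
```

Call:
drive_tool:
  steps:
    - [[0, 0, 0], [0, 0, 0]]
    - [[0, 0, 0], [0, 0, 0]]
    - [[0, 0, 0], [0, 0, 0]]
    - [[0, 0, 0], [0, 0, 0]]
    - [[0, 0, 0], [0, 0, 0]]
  jaw: 0
  grip_force: 40

```text
t: 39.4
position: [641.5, 278.9, 131.7]
tcp_rot: [3.139, -0.002, 0.859]
contact_force: [0.8, -1.0, 6.0]
grip_width: 12.8
grip_force: 41.6
```

Gripped the bar; turn clockwise by 0.575 rad (−0.366 units).

Call:
drive_tool:
  steps:
    - [[0, 0, 0], [0, 0, -0.07]]
    - [[0, 0, 0], [0, 0, -0.14]]
    - [[0, 0, 0], [0, 0, -0.21]]
    - [[0, 0, 0], [0, 0, -0.28]]
    - [[0, 0, 0], [0, 0, -0.33]]
    - [[0, 0, 0], [0, 0, -0.366]]
    - [[0, 0, 0], [0, 0, -0.366]]
    - [[0, 0, 0], [0, 0, -0.366]]

```text
t: 40.4
position: [641.3, 279.3, 131.8]
tcp_rot: [3.141, -0.003, 0.285]
contact_force: [0.8, 0.5, 6.1]
grip_width: 12.8
grip_force: 41.8
```

Call:
drive_tool:
  steps:
    - [[0, 0, 0], [0, 0, 0]]
    - [[0, 0, 0], [0, 0, 0]]
    - [[0, 0, 0], [0, 0, 0]]
    - [[0, 0, 0.03], [0, 0, 0]]
    - [[0, 0, 0.08], [0, 0, 0]]
    - [[0, 0, 0.12], [0, 0, 0]]
    - [[0, 0, 0.12], [0, 0, 0]]
  jaw: 0.5

```text
t: 41.28
position: [642.3, 278.9, 254.3]
tcp_rot: [3.141, -0.006, 0.285]
contact_force: [0.1, -0.3, 0.6]
grip_width: 42.8
grip_force: 0.0
```

```bash
python3 - <<'E'
from bfit import *
s=get_state(); print(s['position'],s['tcp_rot'],s['t'])
snap('wrist','w18'); W=load('w18'); g=W['img'].astype(int).sum(2)
c=proj(W,(640.5,279,144)); print(c,W['o'])
# pointer: bright blob on the bar, by world angle at z=144
pts=[]
for a in np.arange(-3.14,3.14,0.03):
    v=[g[tuple(np.clip(np.round(proj(W,(640.5+r*np.cos(a),279+r*np.sin(a),144))[::-1]).astype(int),0,[419,559]))] for r in (10,14,18,22)]
    if np.median(v)>300: print(round(a,2),v)
for n in('side',):
    snap(n,n+'18')
    for l in('cover','right_cover','left_cover','gate'): print(l,[(np.round(b['box']).tolist(),round(b['confidence'],2)) for b in spotter.boxes_of(n,l)][:2])
E
```

```text
[642.27776976 278.94359773 254.32002899] [ 3.14088252 -0.00634543  0.2847049 ] 41.275
[279.45939921 208.34082003] [720.68350534 302.00929692 387.51677542]
-2.96 [np.int64(448), np.int64(450), np.int64(217), np.int64(218)]
-2.93 [np.int64(562), np.int64(450), np.int64(451), np.int64(444)]
-2.9 [np.int64(562), np.int64(556), np.int64(557), np.int64(444)]
-2.87 [np.int64(562), np.int64(556), np.int64(557), np.int64(558)]
-2.84 [np.int64(518), np.int64(520), np.int64(516), np.int64(521)]
-2.81 [np.int64(518), np.int64(520), np.int64(348), np.int64(346)]
-2.78 [np.int64(518), np.int64(351), np.int64(348), np.int64(141)]
cover [([210.0, 141.0, 19.0, 42.0], 0.94)]
right_cover [([223.0, 170.0, 24.0, 46.0], 0.71)]
left_cover [([199.0, 123.0, 16.0, 41.0], 0.9)]
gate []
```

```bash
python3 -c "
from station import ctrl
print(ctrl.hand_in())"
```

```text
the job is handed in; nothing more can be done
None
```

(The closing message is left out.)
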